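Set the swing link's nut in a bench test-link box

ROBOT

A 6-joint arm with a two-finger parallel gripper is mounted at the origin on the work surface. World frame = base frame: x ahead of the robot, y to its left, z up, the work surface at z = 0. Lengths are in mm, angles in rad, forces in N, time in s.
With the tool pointing down it reaches from about 350 to 775 mm from the base axis. Payload 7.3 kg.
Tool frame: the origin (TCP) lies at the very end of the fingers, on their centre line; the grasp point (between the pads) lies 19 mm behind it (bot.tcp_to_grasp is the distance from the TCP to the grasp point, in mm); z points along the fingers, y is the direction in which the jaws open and shut (so a half turn about z gives the same grasp; the last joint's range is limited). The gripper opens to 92 mm and grips with 3 to 60 N. Pads are 19 mm wide; open, the fingers measure 130 mm over their backs; the gripper's body (75 mm by 190 mm) begins 47 mm behind the grasp point.
Start: joints at [0.971, 0.342, 1.524, -0, 1.275, -0.146], TCP at [230.142, 471.892, 204.741] pointing down, gripper open.
Joint ranges: [-2.53, 2.53], [-0.77, 2.02], [0.04, 2.7], [-1, 4.14], [0.28, 2.66], [-3.11, 3.11]. Speed limits (rad/s): [2.57, 2.57, 3.14, 3.14, 3.14, 3.14].

INTERFACE

Orientations are given as [roll, pitch, yaw] about the fixed x, y, z axes, in that order (R = Rz(yaw) Ry(pitch) Rx(roll)).
In Python, from plant import bot gives the robot as it stands. The module is installed in compiled form; this text tells all that it offers.
- The arm moves only by the tool carry_out, never from a script. Its argument "motion" is a list of rows, each a list of 5 numbers: the closure, from 0 (fully open) to 1 (shut), then the shift along the tool's x, y, z in mm, then the turn about the tool's z in degrees. In form: [[claw, dx, dy, dz, spin], ...]. A call has 1 to 10 rows; each row is the pose to reach, as a shift and turn from the pose measured when the call began, along the tool's axes at that moment; what a row does not reach only later rows make up. A row lasts 1/8 s, in which the tool goes at most 62.5 mm and 10.7 degrees, less where a joint would pass 70% of its speed; a pose out of reach is approached as far as the arm can. A call with a gripper value outside its range is refused whole. The fingers move at their own pace and stop on an object; the grip force is fixed at half the most. Time passes only in rows, so rows that repeat a pose let the fingers close. It gives the time, the measured TCP pose, the force and the opening at its end, in the units of the state.
- bot.get_obs(): the state, without advancing time (a new reading comes with each control period).
- bot.capture(name): name is "side" or "top"; returns a dict with "color" (420x560x3 uint8, red, green, blue), "depth" (420x560 float32, mm along the optical axis (not along the pixel's ray), 0 where there is no reading), "K" (3x3 intrinsics, pixels), "k1" (the pictures are not rectified: a ray, as slopes to the right and down, at radius r is drawn at 1 + k1 r^2 times it, then the intrinsics apply), "camera_from_world" (4x4, takes a point from world to camera coordinates). Camera axes: x right, y down, z forward; pixel columns grow to the right and rows downward; lengths in mm; the calibration is good to about 2 mm. A picture is of the moment at which its call begins.
- bot.close_job(): hands the job in, once; it reports no verdict.
The state is a dict: "time": time; "joint_positions": joint angles; "dq": joint speeds; "tau": joint torques, N m; "tool_pos": TCP position; "tcp_rot": TCP orientation; "contact_force": force on the tool from outside, world axes, zero at the start; "moment": the same for the moment, N m; "grip_width": finger opening in mm.
Only numpy, scipy, OpenCV 4.12 (cv2) and the standard library are available. Lean on these libraries where they do the work, as an engineer would, in place of code of your own. Each camera call takes 0.05 s, during which the arm holds its last target.

TASK

Lever the snap-shut cover of the test-link box on the bench open by putting the blade of the flat opening tool into the slot in the cover's front edge and prising it up, then lay the tool down flat on the bench, clear of the box. The big knurled nut is already started on its stud: screw it down (clockwise) until it bottoms out on the copper link, back it off a quarter turn so that the link can just swing, and finish while still holding the nut there between the fingers. Leave the meter, the circuit board and the solder reel where they are.

Things in the scene. Friction and masses are not known exactly. Their poses are not given: they have to be found in the camera images.
- pry_slot (a point): Mouth of the pry slot, on the fixed box: a cut-out in the lower edge of the cover's 3 mm front wall, 20 mm wide, 4.5 mm high (32.0 to 36.5 mm above the bench), open 45 mm deep behind. The point is on the wall's outer face, mid-width, 34.2 mm up. Axes (the box's own): +x level into the slot towards the hinge, +y along the front edge, z up. The front faces the robot's right (-y), within 20 degrees.
- box_front (a point): Front top edge of the box's base, mid-width, 32 mm up; axes as pry_slot. The base (screwed to the bench) is a grey tray 148 mm (x) by 188 mm (y) by 32 mm high; the slot is 8 mm behind this edge, across a flat shoulder level with the slot's bottom.
- hinge (a point): Middle of the cover's hinge line (along the box's y), 132 mm along +x from the slot, 32 mm up, axes as pry_slot. The shut cover is 132 by 172 mm and 44 mm deep, so the shut box is 76 mm high. Open, all of the cover is beyond this line, leaning away from the box.
- cover (a joint): Cover angle about its hinge, rad: 0 shut, grows as it opens, stop at 2.3. A snap catch holds it shut: the front edge must be raised about 4 mm at the slot, with about 2 N. Once past the catch (about 0.03 rad) a damped spring swings it fully open by itself in about 2 s and keeps it open.
- pry_grip (a point): Grip point of the flat opening tool, mid-thickness, 8 mm above the bench as it lies; 14 mm back from the handle's front end, 86 mm from the tip. x points along the tool to the tip, y across, z up. Black handle 95 mm long, 18 mm wide, 16 mm thick, then a 12 mm neck and a straight steel blade 10 mm wide, 2 mm thick, in line with the handle's middle. Tip roughly towards the box (+y). 55 to 90 g.
- pry_tip (a point): Middle of the tool blade's tip edge, in the blade's mid-plane; axes as pry_grip. The tool is 167 mm long in all.
- pry: The opening tool as a whole; origin on the underside at the handle's front end, x towards the tip.
- nut_mid (a point): Centre of the big brass nut's knurled head, on the stud's axis, half-way up the head; turns with the nut. The head is a cylinder 30 mm in diameter, 20 mm high (10 mm above and below this point), a driver slot across its top, the stud's end 6 mm proud of it. 52 mm above the bench when bottomed. The open box has nothing above 32 mm within 45 mm of the nut but the link under it.
- link_top (a point): Top face of the copper link (20 mm wide) at the stud's axis, 38 mm above the bench, on which the nut bottoms; axes as pry_slot. It is 58 mm along x and 35 mm along y from the slot. The nut has a 22 mm collar, 4 mm high, under its head. The other stud, 70 mm away along -y, carries a small hex nut (stud top 55 mm up): leave it.
- nut (a joint): How far the knurled nut is unscrewed from its bottomed position, rad: 0 is bottomed out (a hard stop), grows anticlockwise seen from above; the nut climbs 1.75 mm a turn. 2.4 to 4.8 at the start. Turning takes about 0.05 N m; it stays where it is left.
- linkbox: The test-link box's base; origin at the middle of its underside, axes as pry_slot.
- meter: A red hand-held meter, 165 by 78 by 36 mm, lying on the bench; not part of the job. Origin at the middle of its underside, x along its length.
- board: A green circuit board with a heatsink, 85 by 115 by 44 mm, on the bench beyond the box; not part of the job. Origin at the middle of its underside.
- reel: A reel of solder standing upright, 60 mm in diameter and 50 mm high; not part of the job. Origin at the middle of its underside.
Not all that is in view belongs to the job. There is more than one size of the pry; the job needs the smallest.

How it is judged (in metres and radians):
On the way, in this order (a step that is already met when the one before it is completed fails the run):
1. the tool's blade, not the fingers, lifts the shut cover out of its catch (contact force between pry and cover above 0.3 N and value of joint cover between 0.008 and 0.08 rad and contact force between the fingers and cover below 0.5 N).
2. the cover stands open and the tool has been laid down on the bench (value of joint cover above 1.9 rad and height (world z) of pry_grip below 0.015 m and angle between pry_grip's own x axis and vertical above 1.45 rad and contact force between the fingers and pry below 0.1 N and contact force between pry and linkbox below 0.1 N), for 0.1 s.
3. the knurled nut has bottomed out on the link (value of joint nut below 0.06 rad), for 0.1 s.
At the end, for the whole second after the job is handed in: The fingers still grip the knurled nut (over 1 N) and it stands still a quarter turn (1.57 rad, within 0.4 rad either way) above its bottomed position; the cover stands open (beyond 1.9 rad); the tool lies flat and still on the bench, not touching the box and let go (all of step 2 and value of joint nut between 1.17 and 1.97 rad and contact force between the fingers and nut above 1 N and velocity of joint nut between -0.1 and 0.1 rad/s and linear speed of pry below 0.02 m/s); the arm keeps its last pose, push and grip.
It fails at once if the meter, the circuit board or the solder reel is shifted by more than 25 mm (distance of any of meter, board, reel from where it was at the start of the episode above 0.025 m).
It also fails if it takes over 64 s, if anything falls off the work surface, if the arm or the gripper's body presses on something with over 40 N, if the wrist force passes 120 N, or if a joint passes its speed limit or range.

## Working session

There is one attempt and no reset: what is moved stays moved. The work goes in short steps, Python scripts to look and compute and a tool call to move; the robot and the scene stay as the last step left them, time stands still between calls to the robot, and variables do not carry over. Pictures are saved under pics/ and viewed, and the job is handed in when it is done.

Besides the shell and the picture viewer there is one more tool, called after ">>>" by a JSON object that holds its "op" and its "data". carry_out: Moves the arm, as the interface text tells. Its arguments: {"type":"object","properties":{"motion":{"type":"array","items":{"type":"array","items":{"type":"number"}}}},"required":["motion"]}

```bash
mkdir -p pics; ls
cat > h.py <<'E'
import numpy as np, cv2
from plant import bot
np.set_printoptions(precision=3,suppress=True)
def cap(n):
    d=bot.capture(n); np.savez(f'{n}.npz',**d); return d
def ld(n): return dict(np.load(f'{n}.npz'))
def ray(d,u,v):
    K=d['K'];p=np.array([(u-K[0,2])/K[0,0],(v-K[1,2])/K[1,1]]);q=p.copy()
    for _ in range(30): q=p/(1+float(d['k1'])*(q@q))
    return np.array([q[0],q[1],1.])
def onz(d,u,v,z):
    T=np.linalg.inv(d['camera_from_world']);o=T[:3,3];r=T[:3,:3]@ray(d,u,v)
    return o+r*(z-o[2])/r[2]
def dep(d,u,v):
    T=np.linalg.inv(d['camera_from_world']);z=float(d['depth'][int(round(v)),int(round(u))])
    return T[:3,3]+T[:3,:3]@ray(d,u,v)*z
def pix(d,P):
    c=d['camera_from_world']@np.r_[P,1];x,y=c[0]/c[2],c[1]/c[2];s=1+float(d['k1'])*(x*x+y*y)
    return np.array([d['K'][0,0]*x*s+d['K'][0,2],d['K'][1,1]*y*s+d['K'][1,2]])
def save(d,name,box=None,f=1):
    im=d['color'][:,:,::-1]
    if box: im=im[box[1]:box[3],box[0]:box[2]]
    im=cv2.resize(im,None,fx=f,fy=f,interpolation=cv2.INTER_CUBIC); cv2.imwrite('pics/'+name+'.png',im)
E
python3 - <<'E'
from h import *
for n in('side','top'):
    d=cap(n); save(d,n+'0',None,1.4); print(n,d['K'],d['k1'],np.linalg.inv(d['camera_from_world']))
print(bot.get_obs())
E
```

```text
pics
side [[417.29    0.    279.309]
 [  0.    417.29  210.38 ]
 [  0.      0.      1.   ]] 0.018669275100725066 [[   0.934   -0.256    0.248  184.391]
 [  -0.357   -0.7      0.619 -920.447]
 [   0.015   -0.667   -0.745 1071.376]
 [   0.       0.       0.       1.   ]]
top [[539.353   0.    292.821]
 [  0.    539.353 204.107]
 [  0.      0.      1.   ]] -0.12128766027627566 [[  -0.001   -0.981    0.196  188.093]
 [  -1.       0.002    0.004  -71.789]
 [  -0.005   -0.196   -0.981 1865.986]
 [   0.       0.       0.       1.   ]]
{'time': 0.1, 'joint_positions': array([ 0.971,  0.343,  1.525, -0.   ,  1.275, -0.146]), 'dq': array([ 0.   , -0.001, -0.003, -0.001,  0.002,  0.   ]), 'tau': array([  0.002, -43.2  , -24.47 ,   0.072,   0.052,  -0.   ]), 'tool_pos': array([229.9  , 471.559, 204.13 ]), 'tcp_rot': array([-3.14 , -0.   ,  2.688]), 'contact_force': array([0.068, 0.6  , 0.027]), 'moment': array([0.012, 0.007, 0.007]), 'grip_width': 91.78201797469397}
```

View pics/side0.png

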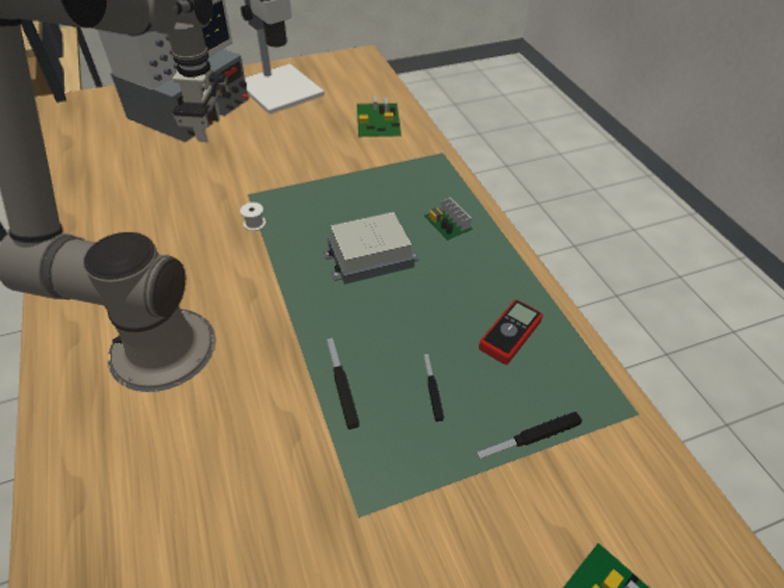

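View pics/top0.png

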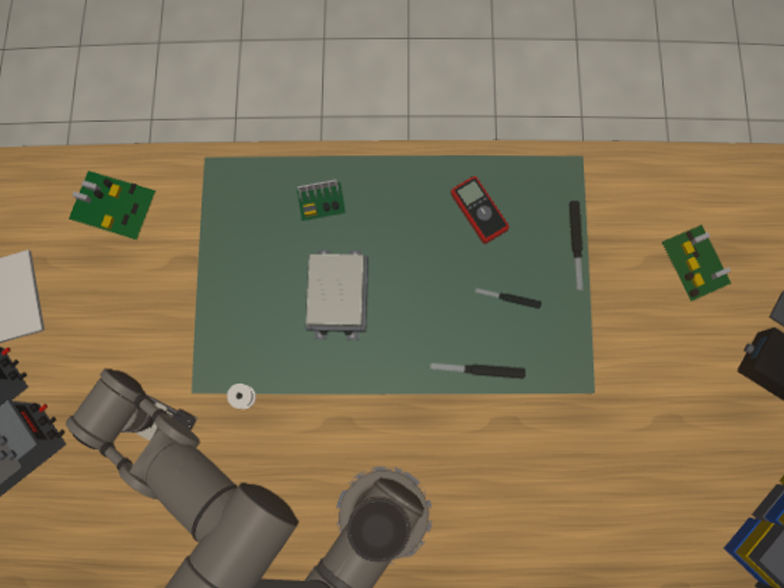

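Three candidate opening tools appear in the top picture, at (508,298), (478,370) and (576,245), in 1.4x pixels. The one at (508,298) is the shortest and its tip points left, towards the box, so it fits. I'll confirm it in a crop.

Run:
```python
from h import *
d=ld('top'); save(d,'t1',(320,190,400,230),10); save(d,'tbox',(205,165,280,250),7)
s=ld('side'); save(s,'s1',(285,240,335,310),8); save(s,'sbox',(225,145,305,205),10)
```

```text
(no output)
```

View pics/t1.png

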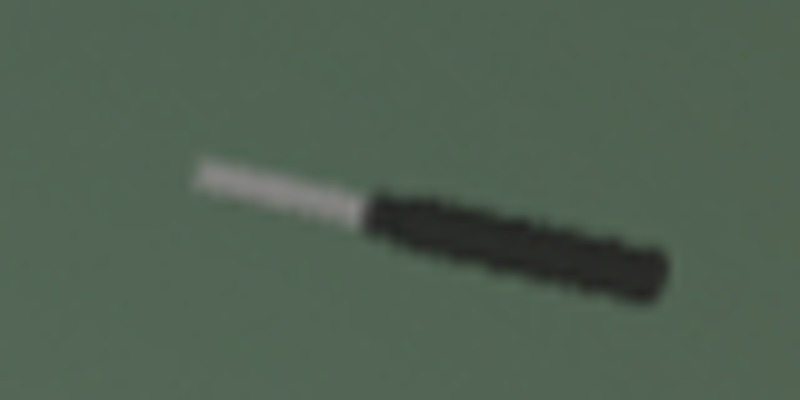

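View pics/tbox.png

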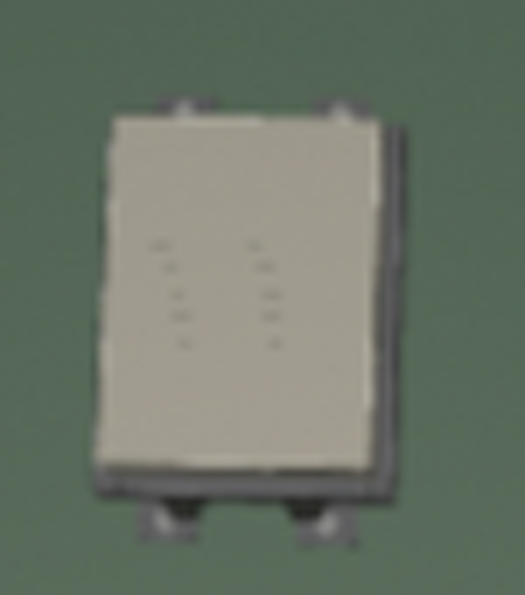

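View pics/s1.png

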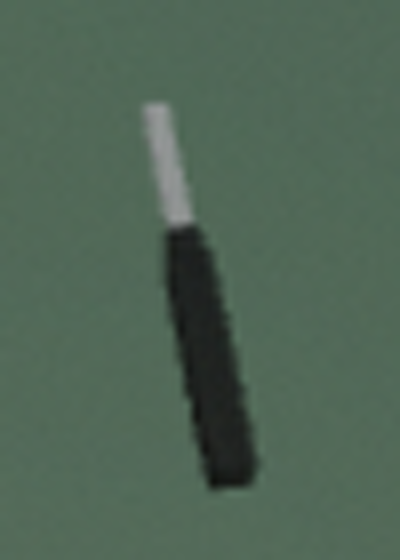

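View pics/sbox.png

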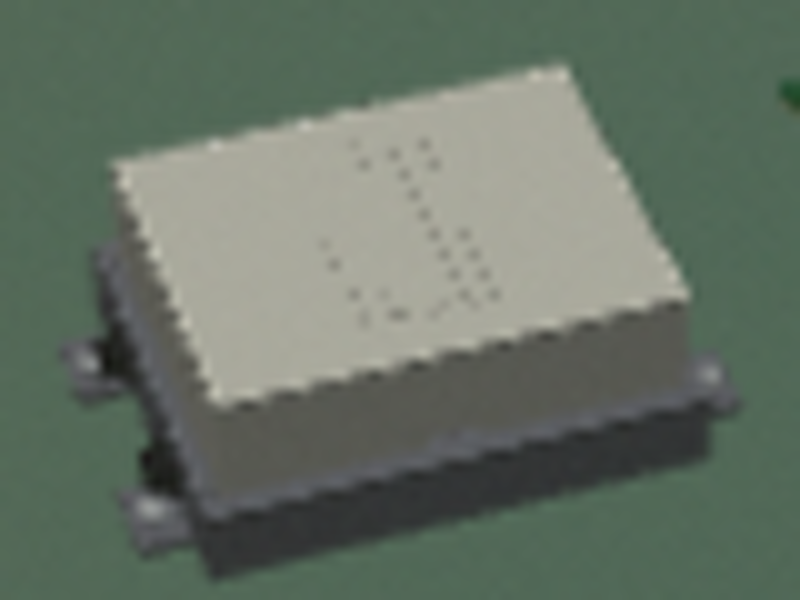

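The crop confirms it: the blade tip is at (19.5,17)/10 in crop t1 and the handle's end at (66,27). The cover's corners are visible in both views.

Run:
```python
from h import *
t=ld('top');s=ld('side')
def q(d,p,f,o,z): u=(np.array(p)+.5)/f-.5+np.array(o); return onz(d,u[0],u[1],z)
print('box top'); 
T=[q(t,p,7,(205,165),76) for p in[(112,117),(380,120),(370,468),(97,463)]]
S=[q(s,p,10,(225,145),76) for p in[(570,68),(688,298),(218,407),(112,165)]]  # order? 
print(np.array(T)); print(np.array(S))
print('base bottom-edge shoulder z32 side', [q(s,p,10,(225,145),32) for p in[(712,410),(210,515)]])
print('base top view z32',[q(t,p,7,(205,165),32) for p in[(405,125),(393,500),(95,495)]])
print('slot s',q(s,(455,437),10,(225,145),34))
print('tool')
for n,d,f,o,ps in(('t',t,10,(320,190),[(197,174),(370,212),(655,275)]),('s',s,8,(285,240),[(155,104),(181,226),(230,485)])):
    for p,z in zip(ps,(9,9,8)): print(n,q(d,p,f,o,z))
m=ld('top')['color'].astype(int)
for n,d,box in(('t',t,(335,200,390,225)),('s',s,(300,250,320,304))):
    c=d['color'][box[1]:box[3],box[0]:box[2]].astype(int)
    for nm,k in(('dark',c.sum(2)<150),('blade',(c[:,:,0]>c[:,:,1]-4)&(c.sum(2)>300))):
        yy,xx=np.nonzero(k); P=np.array([onz(d,x+box[0],y+box[1],9 if nm=='blade' else 13)[:2] for x,y in zip(xx,yy)])
        if len(P)<5: print(n,nm,len(P)); continue
        m_=P.mean(0); w,v=np.linalg.eigh(np.cov((P-m_).T)); a=v[:,1]*np.sign(v[1,1]); pr=(P-m_)@a
        print(n,nm,len(P),m_,np.degrees(np.arctan2(a[1],a[0])),m_+a*pr.min(),m_+a*pr.max())
# meter, etc. heights
```

```text
box top
[[625.142 183.639  76.   ]
 [623.265  52.31   76.   ]
 [451.829  55.115  76.   ]
 [454.262 186.518  76.   ]]
[[627.692 175.494  76.   ]
 [622.072  47.094  76.   ]
 [452.452  51.753  76.   ]
 [454.633 181.407  76.   ]]
base bottom-edge shoulder z32 side [array([627.65 ,  33.611,  32.   ]), array([445.501,  45.43 ,  32.   ])]
base top view z32 [array([631.362,  42.819,  32.   ]), array([442.462,  46.768,  32.   ]), array([444.918, 193.464,  32.   ])]
slot s [537.039  50.225  34.   ]
tool
t [ 548.021 -226.26     9.   ]
t [ 534.347 -286.79     9.   ]
t [ 511.871 -386.663    8.   ]
s [ 547.927 -229.848    9.   ]
s [ 534.719 -285.874    9.   ]
s [ 507.307 -393.289    8.   ]
t dark 135 [ 520.993 -339.229] 76.95370539218209 [ 509.666 -388.113] [ 532.881 -287.924]
t blade 31 [ 541.455 -255.978] 76.76598892198217 [ 535.389 -281.772] [ 547.826 -228.89 ]
s dark 193 [ 519.065 -346.545] 76.3336727859289 [ 507.031 -396.038] [ 532.343 -291.939]
s blade 5 [ 539.881 -260.079] 75.1001720870128 [ 534.902 -278.792] [ 546.511 -235.163]
```

```bash
cat >> h.py <<'E'
def go(x,y,z,yawdeg):
    o=bot.get_obs();p=o['tool_pos'];a=o['tcp_rot'][2]
    w=np.array([x,y,z])-p
    X=np.array([np.cos(a),np.sin(a),0]);Y=np.array([np.sin(a),-np.cos(a),0])
    sp=-(yawdeg-np.degrees(a)); sp=(sp+180)%360-180
    print('move d',np.array([w@X,w@Y,-w[2]]),'spin',sp,'pos',p,'yaw',np.degrees(a),'grip',o['grip_width'],'q6',o['joint_positions'][5],'t',o['time'],'F',o['contact_force'])
E
python3 - <<'E'
from h import *
go(528,-312,120,76.5)
E
```

```text
move d [-611.403 -573.598   84.13 ] spin 77.5017369051086 pos [229.9   471.559 204.13 ] yaw 154.00173690510863 grip 91.78201797469397 q6 -0.14600783964366915 t 0.1 F [0.068 0.6   0.027]
```

>>> {"op": "carry_out", "data": {"motion": [[0.2, -611, -574, 0, 77.5], [0.2, -611, -574, 0, 77.5], [0.2, -611, -574, 0, 77.5], [0.2, -611, -574, 0, 77.5], [0.2, -611, -574, 0, 77.5], [0.2, -611, -574, 0, 77.5], [0.2, -611, -574, 0, 77.5], [0.2, -611, -574, 0, 77.5], [0.2, -611, -574, 0, 77.5], [0.5, -611, -574, 84, 77.5]]}}

```text
time: 1.35
tool_pos: [451.9, -112.5, 187.2]
tcp_rot: [3.139, 0.002, 1.334]
contact_force: [1.1, 0.4, 0.2]
grip_width: 67.6
```

Run:
```python
from h import *
go(528,-312,120,76.5)
```

```text
move d [-176.116  120.682   67.241] spin -0.04318067200603082 pos [ 451.916 -112.519  187.241] yaw 76.45681932799395 grip 67.58831983210422 q6 -0.171206355527178 t 1.35 F [1.064 0.403 0.197]
```

>>> {"op": "carry_out", "data": {"motion": [[0.5, -176, 120.7, 67, 0], [0.5, -176, 120.7, 67, 0], [0.5, -176, 120.7, 67, 0], [0.5, -176, 120.7, 67, 0], [0.5, -176, 120.7, 67, 0], [0.5, -176, 120.7, 67, 0]]}}

```text
time: 2.1
tool_pos: [527.8, -311.2, 120.5]
tcp_rot: [3.14, 0.001, 1.335]
contact_force: [0.4, -0.6, 0.3]
grip_width: 45.9
```

Run:
```python
from h import *
go(528,-312,120,76.5)
t=cap('top');s=cap('side'); 
p=bot.get_obs()['tool_pos']
print(pix(t,p),pix(s,p)); a,b=pix(t,p),pix(s,p)
save(t,'t2',(310,180,410,255),8); save(s,'s2',(270,200,350,310),5)
```

```text
move d [-0.695  0.42   0.492] spin -0.03824436315642288 pos [ 527.755 -311.226  120.492] yaw 76.46175563684356 grip 45.86160522549463 q6 -0.4213924380226214 t 2.1 F [ 0.407 -0.552  0.274]
[367.648 206.338] [311.177 252.859]
```

View pics/t2.png

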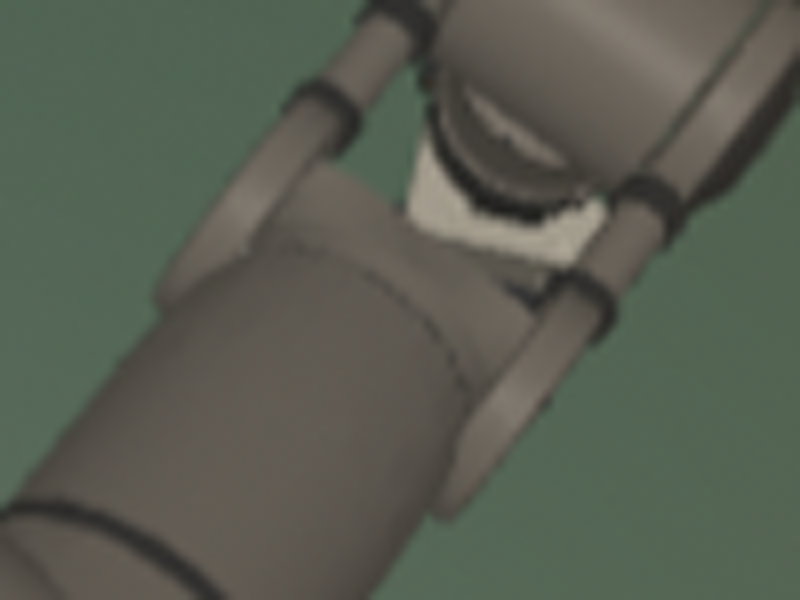

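View pics/s2.png

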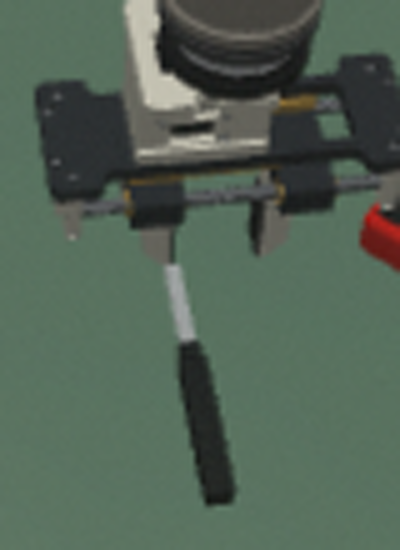

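The side view shows the fingers at (158,262) and (265,252), straddling the tool's line. I'll go lower and look again.

>>> {"op": "carry_out", "data": {"motion": [[0.5, -0.5, 0, 50, 0], [0.5, -0.5, 0, 97, 0], [0.5, -0.5, 0, 97, 0]]}}

```text
time: 2.58
tool_pos: [526.2, -309.0, 21.9]
tcp_rot: [-3.138, -0.002, 1.337]
contact_force: [-0.5, -0.0, 0.4]
grip_width: 45.9
```

Run:
```python
from h import *
go(528,-312,20,76.5)
s=cap('side'); p=bot.get_obs()['tool_pos']
print((pix(s,p)-(270,220)+.5)*8-.5)
save(s,'s3',(270,220,350,310),8*0.8)
```

```text
move d [-2.525  2.463  1.937] spin 0.08600406191882826 pos [ 526.19  -308.972   21.937] yaw 76.58600406191883 grip 45.87342774838266 q6 -0.42213072255252493 t 2.575 F [-0.542 -0.045  0.436]
[313.212 419.593]
```

View pics/s3.png

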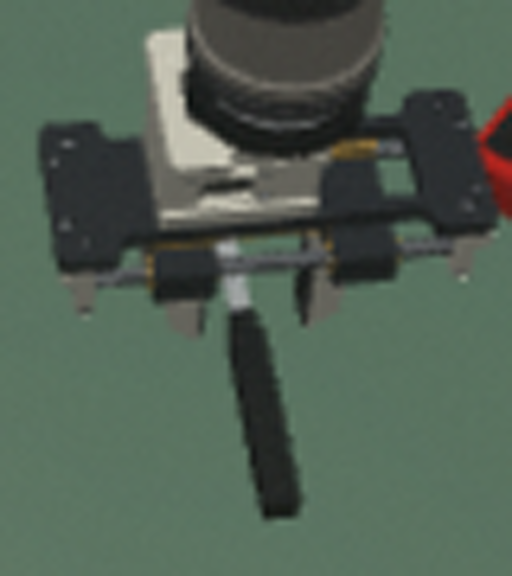

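The fingertips are at about (190,336) and (308,326), either side of the handle and about 15 mm behind its front end at (240,312). I'll descend straight and grip.

>>> {"op": "carry_out", "data": {"motion": [[0.5, 0, 0, 10, 0], [0.5, 0, 0, 19, 0], [0.5, 0, 0, 19.5, 0], [0.5, 0, 0, 19.5, 0]]}}

```text
time: 3.12
tool_pos: [528.1, -310.6, 5.3]
tcp_rot: [3.14, 0.001, 1.336]
contact_force: [-0.3, -0.6, 0.7]
grip_width: 46.1
```

Run:
```python
from h import *
go(528,-312,2,76.5)
s=cap('side'); save(s,'s4',(270,220,350,310),8*0.8)
```

```text
move d [-1.389  0.238  3.341] spin 0.07439200821136183 pos [ 528.091 -310.594    5.341] yaw 76.57439200821136 grip 46.09478540060347 q6 -0.4221119043159927 t 3.125 F [-0.322 -0.63   0.726]
```

View pics/s4.png

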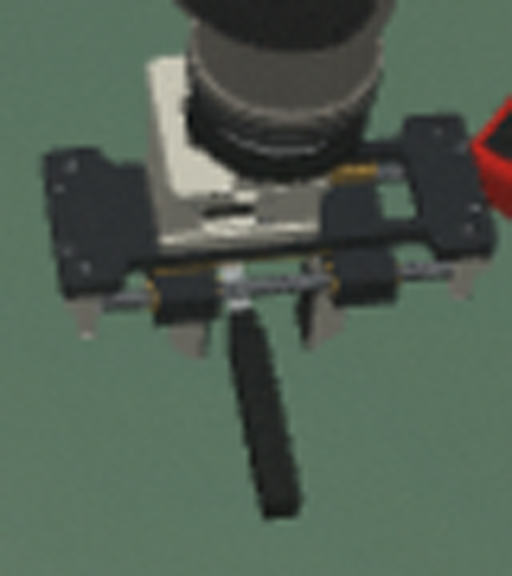

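>>> {"op": "carry_out", "data": {"motion": [[0.5, -0.5, 0, 3, 0], [0.5, -0.5, 0, 3.3, 0], [0.5, -0.5, 0, 3.3, 0], [1, -0.5, 0, 3.3, 0], [1, -0.5, 0, 3.3, 0], [1, -0.5, 0, 3.3, 0], [1, -0.5, 0, 3.3, 0], [1, -0.5, 0, 3.3, 0]]}}

```text
time: 4.18
tool_pos: [528.1, -311.1, 2.1]
tcp_rot: [3.14, 0.001, 1.336]
contact_force: [-0.7, 0.7, 0.1]
grip_width: 2.2
```

Run:
```python
from h import *
for i in range(4):go(528,-312,2,76.5); cap('side')
```

```text
move d [-0.854  0.141  0.103] spin 0.07276046647257317 pos [ 528.061 -311.137    2.103] yaw 76.57276046647259 grip 2.2357942446692247 q6 -0.4228281588662743 t 4.175 F [-0.684  0.72   0.099]
move d [-0.844  0.139  0.123] spin 0.0743611827793984 pos [ 528.061 -311.146    2.123] yaw 76.57436118277938 grip 0.8879788130897656 q6 -0.4228594501800555 t 4.225 F [-0.274 -0.25   0.948]
move d [-0.854  0.175  0.103] spin 0.07453436541669589 pos [ 528.028 -311.129    2.103] yaw 76.57453436541671 grip 0.5324452958546566 q6 -0.42284117139207095 t 4.275 F [0.491 0.133 0.369]
move d [-0.857  0.174  0.089] spin 0.07327976120171797 pos [ 528.03  -311.126    2.089] yaw 76.5732797612017 grip 0.804164171246525 q6 -0.42285511540481063 t 4.325 F [ 1.07  -0.508 -0.378]
```

The fingers shut to 0.5 mm, so the grasp missed. I'll look.

Run:
```python
from h import *
s=ld('side'); save(s,'s5',(270,220,350,310),8*0.8)
t=cap('top'); save(t,'t5',(310,180,410,255),8)
p=bot.get_obs()['tool_pos'];print((pix(s,p)-(270,220)+.5)*6.4)
```

```text
[248.56  363.735]
```

View pics/s5.png

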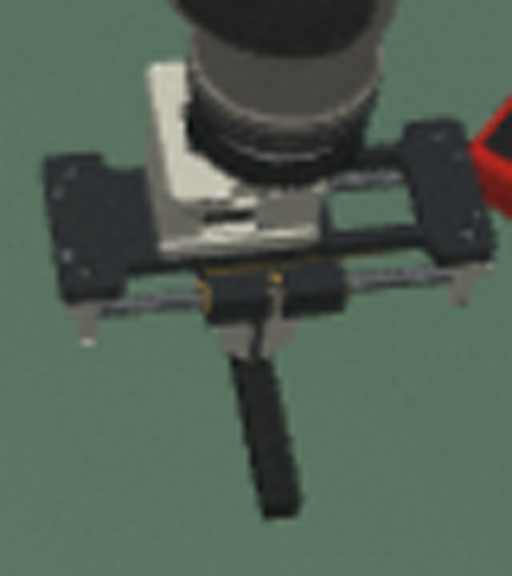

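View pics/t5.png

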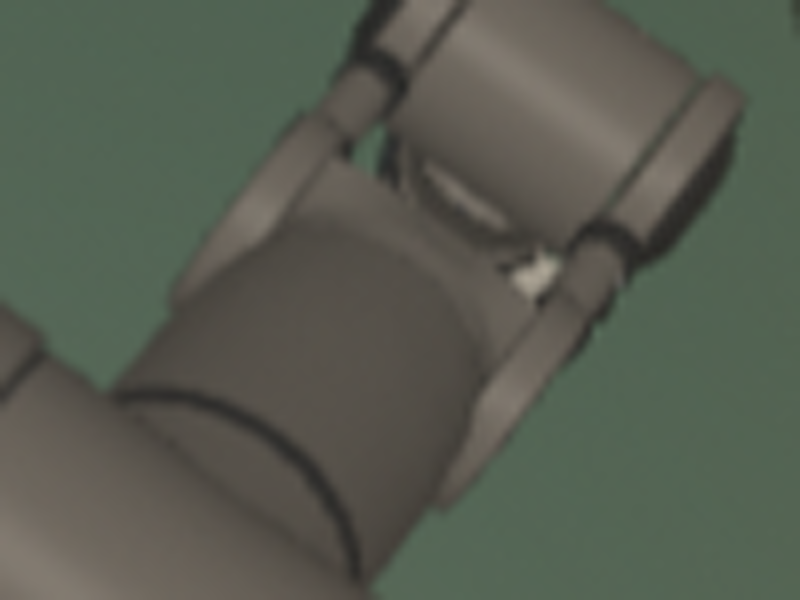

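Run:
```python
from h import *
s=ld('side')
for c in[(240,335),(240,345),(240,352),(275,340),(262,330),(258,345),(250,365),(255,380),(270,450),(280,500),(300,400),(200,400),(85,335),(460,298),(120,300)]:
    u=np.array(c)/6.4-.5+np.array([270,220]); print(c,dep(s,*u))
```

```text
(240, 335) [ 516.354 -320.776   46.157]
(240, 345) [ 516.706 -321.219   38.394]
(240, 352) [ 517.072 -321.318   32.549]
(275, 340) [ 532.365 -325.142   39.845]
(262, 330) [ 526.113 -323.085   48.395]
(258, 345) [ 524.846 -323.375   37.172]
(250, 365) [ 524.047 -319.672   15.536]
(255, 380) [ 524.678 -324.94    10.148]
(270, 450) [ 514.719 -363.874   14.543]
(280, 500) [ 508.793 -388.472   13.654]
(300, 400) [ 544.118 -335.219   -2.493]
(200, 400) [ 500.031 -319.177   -2.063]
(85, 335) [ 436.869 -327.335   97.208]
(460, 298) [ 599.268 -364.794   94.3  ]
(120, 300) [ 450.653 -331.522  122.624]
```

Run:
```python
from h import *
s=ld('side'); save(s,'s6',(298,262,322,290),20)
T=np.linalg.inv(s['camera_from_world'])
for v in range(264,286):
    print(v,[ '%4.0f,%4.0f,%3.0f'%tuple(dep(s,u,v)) for u in range(304,317,2)])
```

```text
264 [' 497,-333,113', ' 502,-336,113', ' 508,-336,110', ' 513,-339,113', ' 519,-339,110', ' 523,-342,112', ' 529,-344,111']
265 [' 497,-335,111', ' 503,-335,108', ' 506,-340,113', ' 512,-342,112', ' 517,-343,112', ' 523,-343,108', ' 529,-345,109']
266 [' 496,-336,108', ' 500,-340,111', ' 505,-343,113', ' 511,-344,111', ' 515,-347,112', ' 521,-348,110', ' 527,-349,109']
267 [' 494,-341,110', ' 499,-344,112', ' 504,-345,110', ' 510,-346,110', ' 518,-344,102', ' 520,-350,110', ' 527,-349,105']
268 [' 494,-342,107', ' 500,-343,105', ' 504,-345,106', ' 510,-347,105', ' 516,-347,103', ' 521,-350,104', ' 528,-349,100']
269 [' 495,-340, 99', ' 500,-343,100', ' 505,-345,100', ' 511,-345, 97', ' 529,-325, 60', ' 522,-349, 98', ' 528,-349, 93']
270 [' 496,-340, 94', ' 501,-342, 94', ' 507,-343, 92', ' 527,-319, 48', ' 531,-324, 52', ' 535,-328, 56', ' 543,-325, 48']
271 [' 508,-318, 51', ' 512,-322, 54', ' 520,-320, 48', ' 525,-323, 48', ' 531,-324, 48', ' 536,-326, 47', ' 560,-297, -6']
272 [' 509,-317, 44', ' 513,-320, 46', ' 520,-321, 44', ' 527,-320, 39', ' 532,-323, 41', ' 536,-326, 43', '
[... 927 characters left out ...]
9,-328, 12', ' 524,-330, 12', ' 530,-333, 12', ' 540,-327, -1', ' 546,-328, -4']
281 [' 509,-323,  4', ' 517,-320, -5', ' 516,-334, 18', ' 522,-336, 16', ' 528,-337, 15', ' 538,-331,  1', ' 544,-333, -1']
282 [' 508,-325,  2', ' 514,-326,  0', ' 515,-336, 15', ' 520,-340, 18', ' 526,-340, 15', ' 536,-334,  0', ' 543,-335, -3']
283 [' 507,-328,  2', ' 513,-329, -0', ' 513,-341, 18', ' 520,-340, 12', ' 526,-342, 12', ' 536,-336, -2', ' 540,-340,  2']
284 [' 507,-327, -6', ' 511,-332, -0', ' 513,-341, 13', ' 518,-343, 13', ' 523,-347, 16', ' 534,-340, -1', ' 539,-343,  0']
285 [' 504,-334,  1', ' 510,-336,  1', ' 513,-342,  9', ' 515,-349, 19', ' 523,-348, 12', ' 527,-353, 17', ' 538,-345, -1']
```

View pics/s6.png

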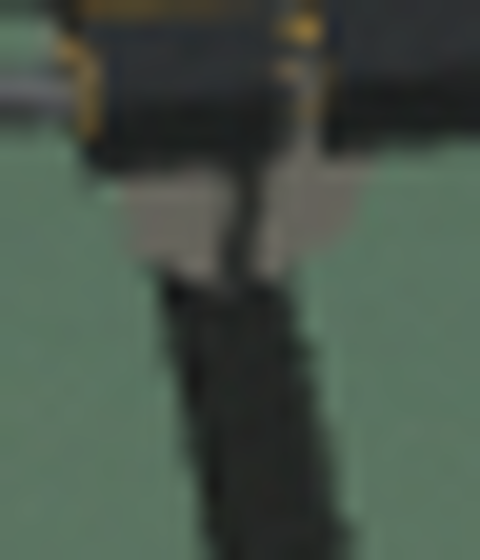

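Run:
```python
from h import *
print(bot.tcp_to_grasp, [a for a in dir(bot) if a[0]!='_'])
s=ld('side');T=np.linalg.inv(s['camera_from_world'])
def ony(u,v,y): o=T[:3,3];r=T[:3,:3]@ray(s,u,v); return o+r*(y-o[1])/r[1]
for n,f,o,ps,y in(('s2',5,(270,200),[(158,262),(265,252)],-320),('s3',6.4,(270,220),[(190,336),(308,326)],-319),('s4',6.4,(270,220),[(190,357),(308,347)],-320),('s5',6.4,(270,220),[(240,358),(270,355)],-321)):
    for p in ps: u=(np.array(p)+.5)/f-.5+o; print(n,ony(*u,y))
```

```text
18.8 ['Unreachable', 'capture', 'close_job', 'get_obs', 'tcp_to_grasp']
s2 [ 491.977 -320.     154.297]
s2 [ 558.044 -320.     132.402]
s3 [ 492.15 -319.     55.13]
s3 [ 552.738 -319.      31.605]
s4 [ 492.608 -320.      39.147]
s4 [ 553.811 -320.      14.911]
s5 [ 517.905 -321.      26.228]
s5 [ 533.493 -321.      20.414]
```

The camera puts the visible fingertips about 21 mm above the reported TCP in four pictures (143 against 120, 43 against 22, 27 against 5, 23 against 2). The fingers shut just above the handle, so the reported z doesn't match the real tip. I'll reopen and lower in small steps while watching force.

>>> {"op": "carry_out", "data": {"motion": [[0.5, -1, 0, 0, 0], [0.5, -1, 0, 0, 0], [0.5, -1, 0, 0, 0], [0.5, -1, 0, 0, 0], [0.5, -1, 0, 4, 0], [0.5, -1, 0, 8, 0], [0.5, -1, 0, 11, 0], [0.5, -1, 0, 11, 0]]}}

```text
time: 5.42
tool_pos: [527.6, -312.0, -9.3]
tcp_rot: [3.141, 0.001, 1.336]
contact_force: [0.4, -0.0, -1.4]
grip_width: 45.9
```

Run:
```python
from h import *
s=cap('side'); go(528,-312,-14,76.5); print(bot.get_obs()['joint_positions'])
save(s,'s7',(290,250,330,290),15)
```

```text
move d [0.124 0.225 4.903] spin 0.07266114042045047 pos [ 527.753 -312.069   -9.097] yaw 76.57266114042046 grip 45.6310518958773 q6 -0.4243335043126104 t 5.475 F [-0.303  0.088  0.057]
[-0.659  0.728  1.504 -0.     0.908 -0.424]
```

View pics/s7.png

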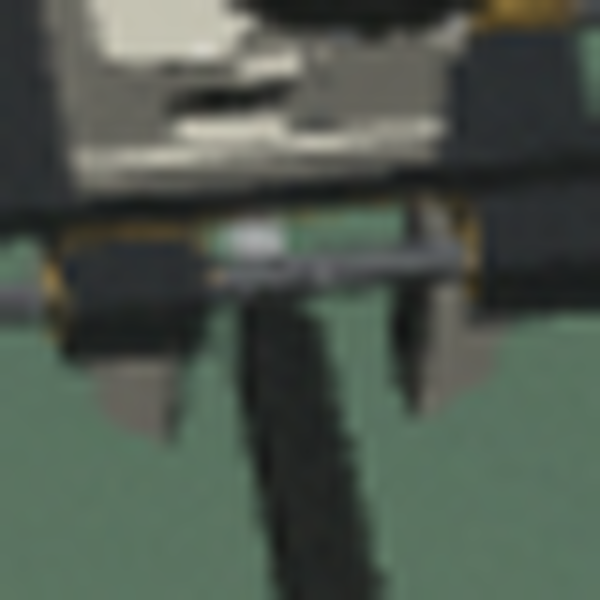

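It passed reported z = 0 without contact, so the offset is real. The fingers at (170,440) and (415,415) straddle the handle at (300,400). I'll keep lowering.

>>> {"op": "carry_out", "data": {"motion": [[0.5, 0, 0, 3, 0], [0.5, 0, 0, 6, 0], [0.5, 0, 0, 7, 0], [0.5, 0, 0, 7, 0], [0.5, 0, 0, 7, 0]]}}

```text
time: 6.1
tool_pos: [527.8, -312.1, -16.0]
tcp_rot: [3.14, 0.001, 1.336]
contact_force: [0.0, -0.9, 0.5]
grip_width: 45.7
```

>>> {"op": "carry_out", "data": {"motion": [[0.5, 0, 0, 1, 0], [0.5, 0, 0, 1, 0], [0.5, 0, 0, 2, 0], [0.5, 0, 0, 2, 0]]}}

```text
time: 6.6
tool_pos: [527.7, -312.1, -18.1]
tcp_rot: [3.14, 0.001, 1.336]
contact_force: [0.2, 0.0, 0.3]
grip_width: 46.2
```

>>> {"op": "carry_out", "data": {"motion": [[0.5, 0, 0, 1, 0], [0.5, 0, 0, 1, 0], [0.5, 0, 0, 1, 0]]}}

```text
time: 6.98
tool_pos: [527.7, -312.0, -19.1]
tcp_rot: [3.141, 0.001, 1.336]
contact_force: [-1.4, -0.3, 0.4]
grip_width: 46.0
```

>>> {"op": "carry_out", "data": {"motion": [[1, 0, 0, 0, 0], [1, 0, 0, 0, 0], [1, 0, 0, 0, 0], [1, 0, 0, 0, 0], [1, 0, 0, 0, 0], [1, 0, 0, 0, 0]]}}

```text
time: 7.72
tool_pos: [527.8, -312.1, -19.1]
tcp_rot: [3.14, 0.001, 1.336]
contact_force: [0.4, 0.4, 0.2]
grip_width: 17.4
```

Gripped at 17.4 mm on the 18 mm handle. The tool's mid-plane at 8 mm corresponds to reported z = -19.1. I'll lift and move towards the box.

Run:
```python
from h import *
go(535.2,-85,60,88.8)
```

```text
move d [222.617 -45.502 -79.122] spin -12.228583666904285 pos [ 527.759 -312.097  -19.122] yaw 76.57141633309573 grip 17.44407415435297 q6 -0.4243813804295653 t 7.725 F [0.363 0.418 0.241]
```

>>> {"op": "carry_out", "data": {"motion": [[1, 0, 0, -30, 0], [1, 0, 0, -79, 0], [1, 40, -8, -79, -3], [1, 90, -18, -79, -8], [1, 140, -28, -79, -12.2], [1, 190, -39, -79, -12.2], [1, 222, -45.5, -79, -12.2], [1, 222.6, -45.5, -79, -12.2], [1, 222.6, -45.5, -79, -12.2]]}}

```text
time: 8.85
tool_pos: [535.2, -85.3, 59.7]
tcp_rot: [3.14, 0.001, 1.55]
contact_force: [0.1, 0.3, -0.8]
grip_width: 17.8
```

Run:
```python
from h import *
go(535.2,-85,60,88.8)
s=cap('side'); t=cap('top')
save(s,'s8',(225,140,335,250),6); save(t,'t8',(215,165,355,255),5.5)
```

```text
move d [ 0.33  -0.043 -0.341] spin -0.004483854609503624 pos [535.237 -85.331  59.659] yaw 88.7955161453905 grip 17.792328504632515 q6 -0.277161865261517 t 8.85 F [ 0.073  0.349 -0.797]
```

View pics/s8.png

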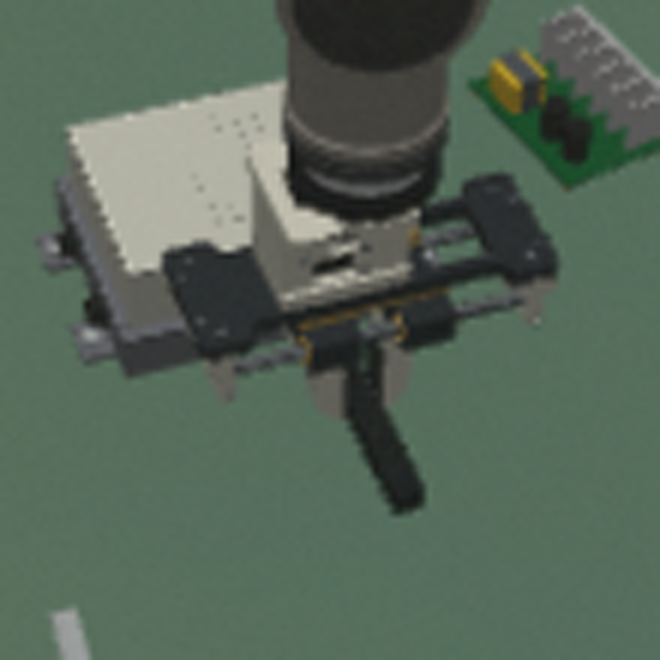

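View pics/t8.png

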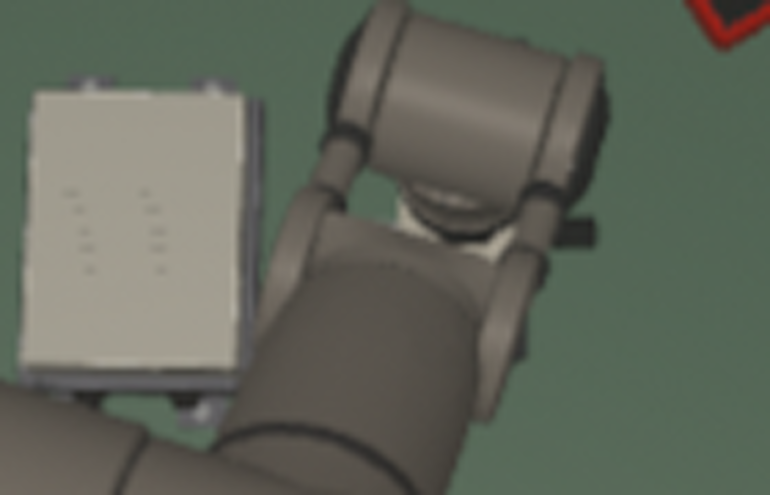

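Run:
```python
from h import *
s=ld('side')
P=[]
for v in range(200,228):
    for u in range(280,300):
        if s['color'][v,u].astype(int).sum()<130:
            p=dep(s,u,v)
            if 60<p[2]<120 and p[1]<-97: P.append(p)
P=np.array(P); print(len(P)); 
y=P[:,1]
for a in range(-175,-95,10):
    k=(y>=a)&(y<a+10)
    if k.any(): print(a,k.sum(),np.median(P[k],0),P[k,0].min(),P[k,0].max(), np.percentile(P[k,2],[10,90]))
save(s,'s9',(275,190,305,230),15)
t=ld('top'); save(t,'t9',(290,185,345,225),14)
```

```text
106
-175 7 [ 529.636 -167.095   89.549] 526.0807706913675 535.9975999387709 [85.683 94.514]
-165 17 [ 531.841 -161.321   91.96 ] 524.774007524735 539.4068992394239 [86.976 94.221]
-155 13 [ 530.411 -150.445   92.658] 524.3124353903636 539.6834314582056 [89.197 94.304]
-145 16 [ 531.351 -140.644   91.872] 524.4532782097624 539.3122512987297 [88.459 94.528]
-135 13 [ 529.268 -129.026   93.365] 524.7148012436767 539.4388852015712 [85.709 94.025]
-125 14 [ 532.546 -120.766   92.575] 525.1388518533098 540.038673721761 [88.813 95.504]
-115 16 [ 531.222 -110.363   92.384] 523.8340360730647 540.5290073534061 [90.236 95.865]
-105 10 [ 531.04  -101.173   92.866] 525.6174817460995 540.8060604783054 [91.282 98.681]
```

View pics/s9.png

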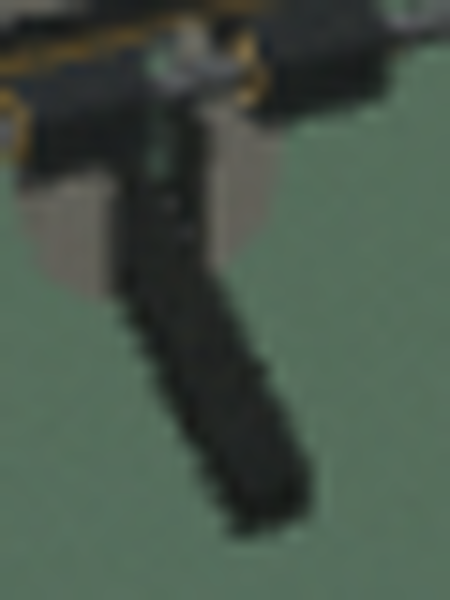

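View pics/t9.png

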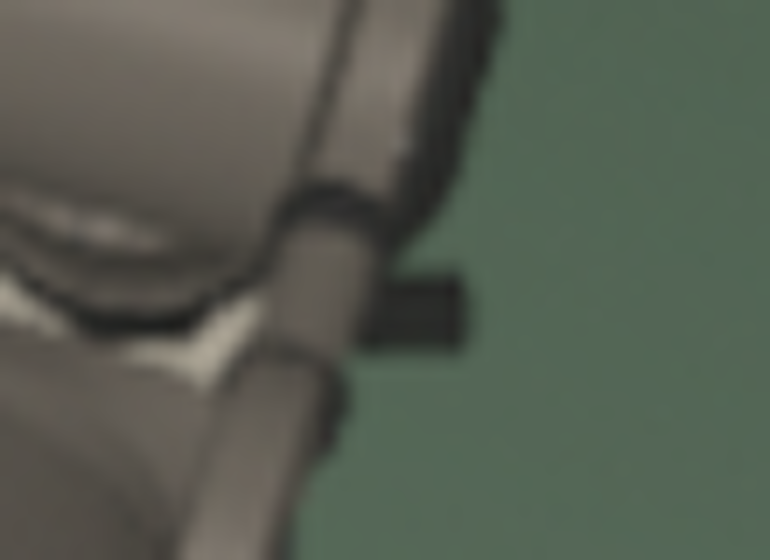

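Run:
```python
from h import *
s=ld('side');t=ld('top')
print('top end',onz(t,322.8,206.8,92)); print('side end bottom',onz(s,265/15+275-.5,530/15+190-.5,79),onz(s,305/15+275-.5,500/15+190-.5,87))
# cover front in both, z=76 front edge points
print(onz(t,245/5.5+215-.5,230/5.5+165-.5,76))
```

```text
top end [ 532.536 -164.182   92.   ]
side end bottom [ 531.35  -165.386   79.   ] [ 539.307 -166.862   87.   ]
[537.637  50.647  76.   ]
```

The tool is level (handle top 92 to 94 mm along its length) and the blade tip should be at about (537, 1). I'll lower to slot height.

>>> {"op": "carry_out", "data": {"motion": [[1, 0, 0, 20, 0], [1, 0, 0, 40, 0], [1, 0, 0, 50, 0], [1, 0, 0, 52.5, 0], [1, 0, 0, 52.5, 0], [1, 0, 0, 52.5, 0]]}}

```text
time: 9.7
tool_pos: [535.7, -86.2, 7.8]
tcp_rot: [3.139, 0.002, 1.548]
contact_force: [-0.5, -0.0, -0.8]
grip_width: 17.7
```

Run:
```python
from h import *
go(535.7,-62,7.2,88.8)
s=cap('side'); t=cap('top')
save(s,'s10',(245,165,305,245),7); save(t,'t10',(215,165,355,255),5.5)
```

```text
move d [24.229 -0.571  0.576] spin -0.0971018045683536 pos [535.723 -86.236   7.776] yaw 88.70289819543163 grip 17.66131790637752 q6 -0.2768863034904293 t 9.7 F [-0.544 -0.009 -0.806]
```

View pics/s10.png

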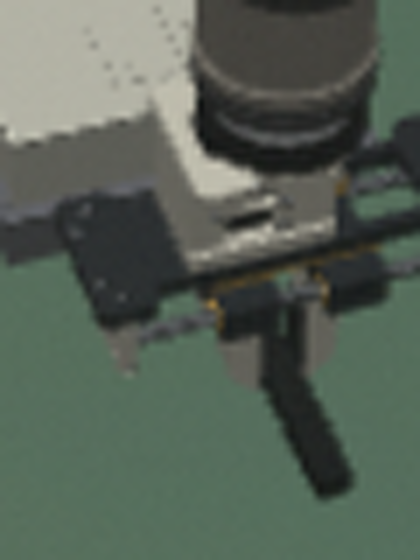

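View pics/t10.png

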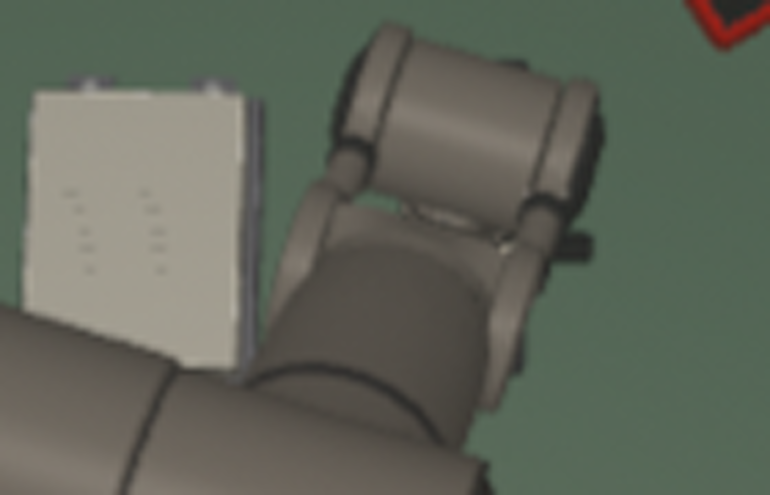

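The blade is hidden behind the gripper, so I'll go in by feel: first over the shoulder, then in small steps.

>>> {"op": "carry_out", "data": {"motion": [[1, 15, -0.5, 0.5, 0], [1, 30, -0.5, 0.5, 0], [1, 42, -0.5, 0.5, 0], [1, 44, -0.5, 0.5, 0], [1, 44, -0.5, 0.5, 0]]}}

```text
time: 10.42
tool_pos: [536.2, -41.9, 7.1]
tcp_rot: [3.139, 0.002, 1.549]
contact_force: [0.4, 0.4, -0.7]
grip_width: 17.6
```

>>> {"op": "carry_out", "data": {"motion": [[1, 2, 0, 0, 0], [1, 4, 0, 0, 0], [1, 6, 0, 0, 0], [1, 8, 0, 0, 0], [1, 8, 0, 0, 0]]}}

```text
time: 11.05
tool_pos: [536.3, -33.7, 7.1]
tcp_rot: [3.139, 0.002, 1.549]
contact_force: [1.1, -0.1, -0.8]
grip_width: 17.9
```

>>> {"op": "carry_out", "data": {"motion": [[1, 2, 0, 0, 0], [1, 4, 0, 0, 0], [1, 6, 0, 0, 0], [1, 6, 0, 0, 0]]}}

```text
time: 11.55
tool_pos: [536.5, -27.6, 7.1]
tcp_rot: [3.139, 0.002, 1.549]
contact_force: [-0.1, 0.1, -1.0]
grip_width: 18.0
```

Run:
```python
from h import *
o=bot.get_obs();print(o['contact_force'],o['moment'])
s=cap('side'); o=bot.get_obs();print(o['contact_force'],o['moment']); t=cap('top')
save(s,'s11',(225,140,335,240),6)
print('top end'); save(t,'t11',(280,185,335,225),14)
```

```text
[-0.109  0.105 -1.037] [-0.101  0.045  0.018]
[-0.068  0.218 -0.895] [ 0.003  0.056 -0.033]
top end
```

View pics/s11.png

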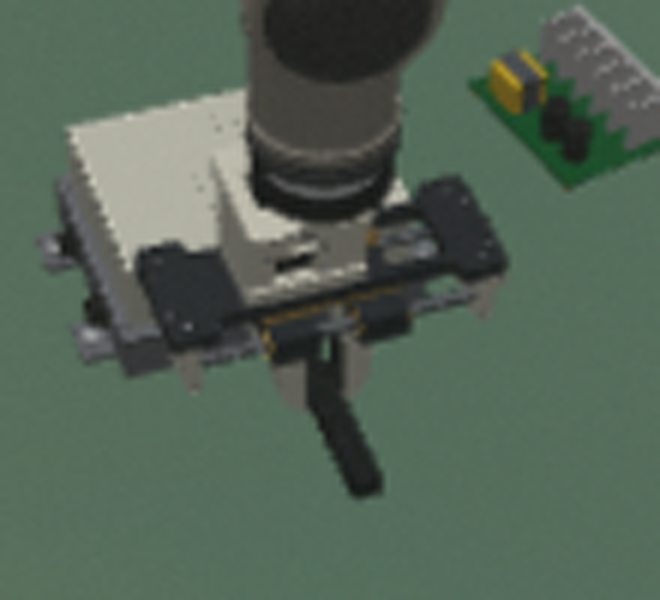

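View pics/t11.png

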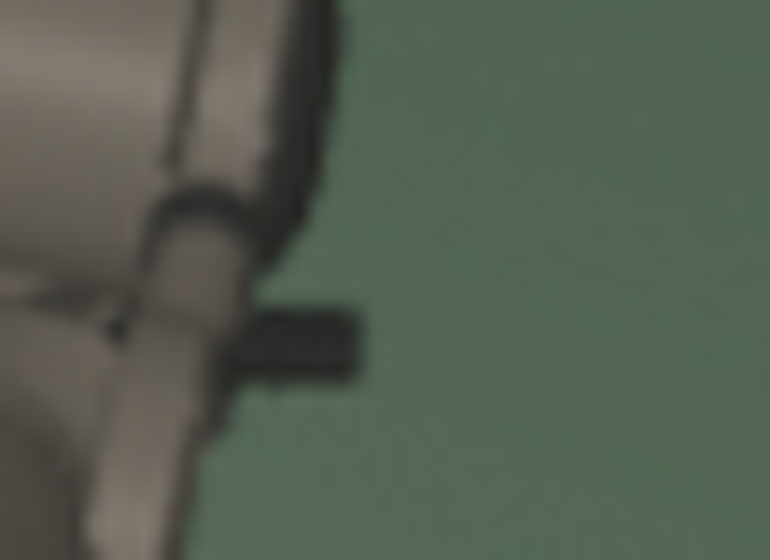

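Run:
```python
from h import *
t=ld('top');s=ld('side'); print(onz(t,305.2,209.1,40), onz(s,365/6+225-.5,494/6+140-.5,28))
```

```text
[ 534.656 -106.137   40.   ] [ 532.958 -106.988   28.   ]
```

>>> {"op": "carry_out", "data": {"motion": [[1, 2, 0, 0, 0], [1, 4, 0, 0, 0], [1, 6, 0, 0, 0], [1, 8, 0, 0, 0], [1, 10, 0, 0, 0], [1, 10, 0, 0, 0]]}}

```text
time: 12.4
tool_pos: [536.7, -17.6, 7.1]
tcp_rot: [3.139, 0.002, 1.55]
contact_force: [-0.4, -0.9, -1.1]
grip_width: 17.8
```

There's no push-back at about 18 mm past the wall, so the blade is in the slot. Now I'll prise up.

>>> {"op": "carry_out", "data": {"motion": [[1, 0, 0, -1, 0], [1, 0, 0, -2, 0], [1, 0, 0, -3, 0], [1, 0, 0, -4, 0]]}}

```text
time: 12.9
tool_pos: [536.5, -17.6, 10.9]
tcp_rot: [3.14, 0.002, 1.549]
contact_force: [0.2, 0.2, -4.8]
grip_width: 17.3
```

Run:
```python
from h import *
o=bot.get_obs();print(o['contact_force'],o['moment'],o['tool_pos'])
```

```text
[ 0.178  0.218 -4.815] [-0.252 -0.099 -0.028] [536.525 -17.567  10.862]
```

Contact: -4.8 N in z and a moment of -0.25 N m, so the cover's edge is pressing on the blade. I'll continue lifting.

>>> {"op": "carry_out", "data": {"motion": [[1, 0, 0, -1, 0], [1, 0, 0, -2, 0], [1, 0, 0, -3, 0], [1, 0, 0, -4, 0], [1, 0, 0, -5, 0], [1, 0, 0, -5, 0]]}}

```text
time: 13.65
tool_pos: [536.4, -17.4, 15.9]
tcp_rot: [3.14, 0.002, 1.55]
contact_force: [-1.5, 1.4, -5.2]
grip_width: 18.0
```

Run:
```python
from h import *
o=bot.get_obs();print(o['contact_force'],o['moment'],o['tool_pos'])
s=cap('side'); save(s,'s12',(205,110,335,240),5)
```

```text
[-1.483  1.441 -5.183] [0.013 0.115 0.044] [536.359 -17.4    15.89 ]
```

View pics/s12.png

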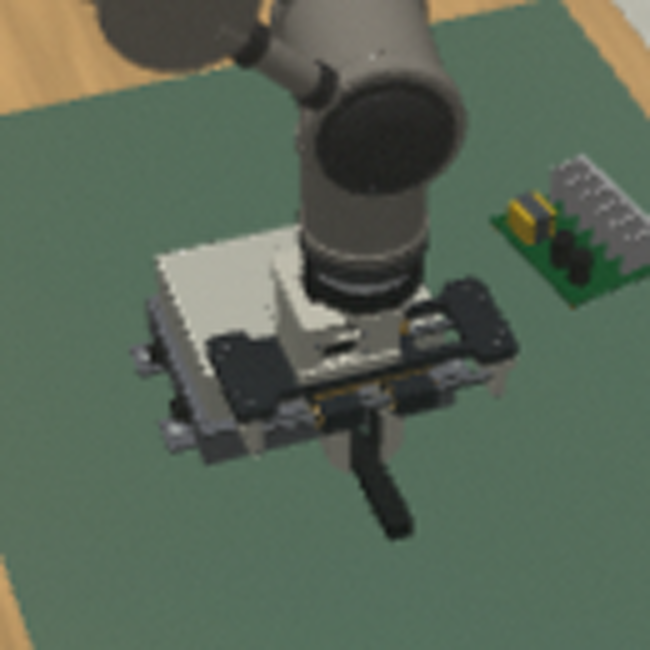

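>>> {"op": "carry_out", "data": {"motion": [[1, 0, 0, -1.5, 0], [1, 0, 0, -3, 0], [1, 0, 0, -4, 0], [1, 0, 0, -4, 0]]}}

```text
time: 14.2
tool_pos: [536.5, -17.5, 20.0]
tcp_rot: [3.14, 0.002, 1.55]
contact_force: [-0.2, 1.9, -4.8]
grip_width: 17.9
```

Run:
```python
from h import *
o=bot.get_obs();print(o['contact_force'],o['moment'],o['tool_pos'])
s=cap('side'); save(s,'s13',(225,130,315,230),6)
for p in [(157,258),(160,262)]: print(dep(s,p[0]/5+205,p[1]/5+110+1))
```

```text
[-0.212  1.95  -4.763] [-0.035  0.124 -0.036] [536.468 -17.486  19.986]
[456.934 183.004  66.615]
[455.462 169.184  74.833]
```

View pics/s13.png

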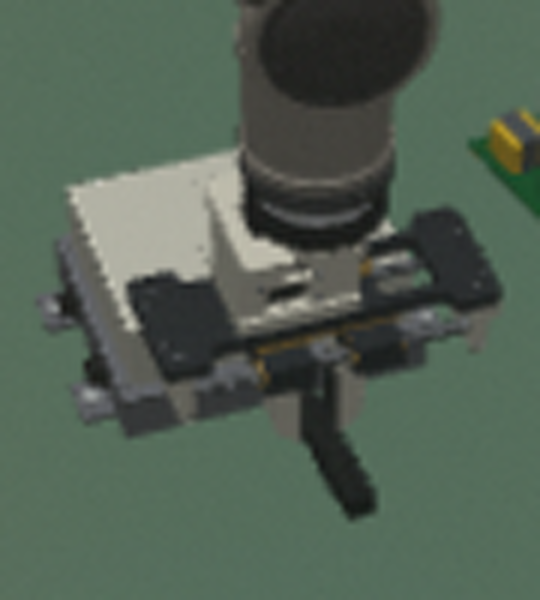

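Run:
```python
from h import *
s=ld('side'); cap('top')
P=[]
for v in range(196,219):
    for u in range(272,290):
        if s['color'][v,u].astype(int).sum()<130:
            p=dep(s,u,v)
            if 10<p[2]<90 and p[1]<-28: P.append(p)
P=np.array(P); y=P[:,1]
for a in range(-110,-25,10):
    k=(y>=a)&(y<a+10)
    if k.any(): print(a,k.sum(),np.median(P[k],0), np.percentile(P[k,2],[10,90]))
t=ld('top'); save(t,'t13',(205,160,335,240),6)
```

```text
-110 2 [ 528.222 -100.482   61.762] [58.526 64.998]
-100 19 [533.913 -96.008  62.004] [53.719 64.953]
-90 9 [532.806 -84.706  62.291] [59.485 63.785]
-80 12 [531.651 -74.104  59.344] [52.206 61.198]
-70 12 [529.739 -64.912  58.796] [55.462 61.437]
-60 12 [530.795 -54.528  57.434] [52.783 58.69 ]
-50 11 [535.033 -45.495  56.488] [54.827 58.001]
-40 11 [533.529 -36.177  56.24 ] [55.07 58.6 ]
-30 4 [525.812 -29.171  51.156] [47.912 69.684]
```

View pics/t13.png

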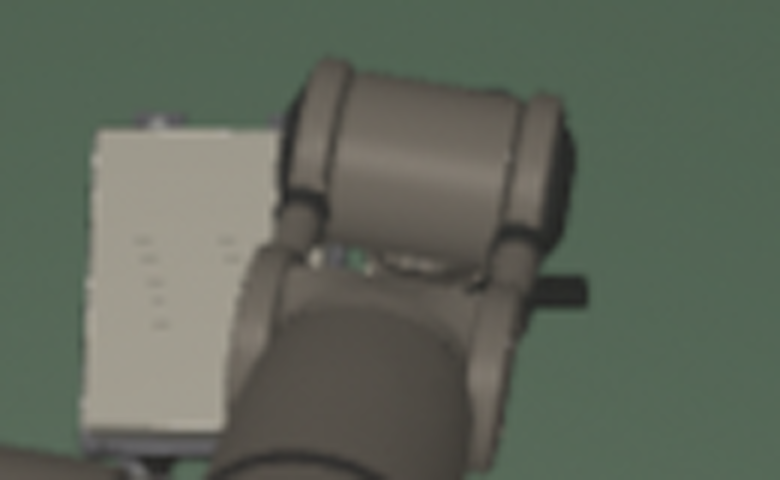

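Run:
```python
from h import *
L=[]
for i in range(6):
    cap('side');o=bot.get_obs();L.append(np.r_[o['contact_force'],o['moment'],o['grip_width']])
print(np.array(L)); print(np.mean(L,0))
```

```text
[[-0.589  1.188 -5.497 -0.099  0.047  0.032 17.975]
 [ 0.479  1.465 -4.468 -0.059  0.087  0.048 17.471]
 [-0.875  1.173 -4.852 -0.109  0.07   0.    17.497]
 [-0.283  1.588 -4.697 -0.117  0.059  0.051 17.814]
 [-0.463  0.972 -5.253 -0.071  0.069  0.045 17.71 ]
 [-0.809  1.753 -4.562 -0.1    0.132  0.01  17.536]]
[-0.423  1.356 -4.888 -0.093  0.077  0.031 17.667]
```

The blade pushes on the cover with about 4 N, but the tool pitches in the fingers: the handle slopes about 7 degrees, tail up. I'll lower it onto the slot floor to level it again, push it deeper for a shorter lever (up to 45 mm is allowed), and lift again.

>>> {"op": "carry_out", "data": {"motion": [[1, 0, 0, 3, 0], [1, 0, 0, 6, 0], [1, 0, 0, 9, 0], [1, 0, 0, 11, 0], [1, 0, 0, 13, 0], [1, 0, 0, 13.5, 0], [1, 0, 0, 13.5, 0]]}}

```text
time: 15.48
tool_pos: [536.6, -17.6, 6.4]
tcp_rot: [3.14, 0.002, 1.55]
contact_force: [1.1, -1.7, 2.7]
grip_width: 17.8
```

```bash
cat > tilt.py <<'E'
from h import *
s=cap('side'); o=bot.get_obs(); y0=o['tool_pos'][1]; c=pix(s,o['tool_pos']+[0,-55,35])
P=[]
for v in range(int(c[1])-16,int(c[1])+22):
    for u in range(int(c[0])-10,int(c[0])+14):
        if s['color'][v,u].astype(int).sum()<130:
            p=dep(s,u,v)
            if 5<p[2]<110 and -95<p[1]-y0<-20 and abs(p[0]-o['tool_pos'][0])<6: P.append(p)
P=np.array(P); k=np.polyfit(P[:,1]-y0,P[:,2],1); 
for _ in range(3):
    r=P[:,2]-np.polyval(k,P[:,1]-y0); m=abs(r)<3; k=np.polyfit(P[m,1]-y0,P[m,2],1)
print('slope deg',np.degrees(np.arctan(k[0])),'top z at grip',k[1],m.sum(),'tail',P[:,1].min())
print(o['tool_pos'],o['contact_force'],o['moment'],o['grip_width'],o['time'])
E
python3 tilt.py
```

```text
slope deg 1.553725558596869 top z at grip 41.387126604554155 41 tail -99.95809913358653
[536.576 -17.537   6.44 ] [ 0.603 -1.802  1.87 ] [-0.114 -0.038 -0.04 ] 17.754645350428188 15.525
```

>>> {"op": "carry_out", "data": {"motion": [[1, 3, 0, 0, 0], [1, 6, 0, 0, 0], [1, 9, 0, 0, 0], [1, 12, 0, 0, 0], [1, 15, 0, 0, 0], [1, 18, 0, 0, 0], [1, 20, 0, 0, 0], [1, 20, 0, 0, 0]]}}

```text
time: 16.52
tool_pos: [537.0, 2.8, 6.4]
tcp_rot: [3.14, 0.001, 1.55]
contact_force: [-0.2, 0.7, 3.3]
grip_width: 17.7
```

```bash
python3 tilt.py
```

```text
slope deg 1.0096248876117746 top z at grip 40.231247656136894 35 tail -82.27762060054795
[537.008   2.809   6.391] [0.103 0.34  2.608] [0.243 0.034 0.001] 17.79697254770978 16.575
```

>>> {"op": "carry_out", "data": {"motion": [[1, 0, 0, 1.5, 0], [1, 0, 0, 1.5, 0], [1, 0, 0, -1, 0], [1, 0, 0, -3, 0], [1, 0, 0, -5, 0], [1, 0, 0, -6.5, 0], [1, 0, 0, -8, 0]]}}

```text
time: 17.45
tool_pos: [536.9, 2.9, 14.5]
tcp_rot: [3.14, 0.001, 1.549]
contact_force: [0.1, 0.4, 0.3]
grip_width: 17.7
```

```bash
python3 tilt.py
```

```text
slope deg 1.0372910740560117 top z at grip 48.81842169890268 34 tail -80.61601323903358
[537.241   2.763  14.793] [ 0.433 -0.468 -1.623] [-0.069  0.045  0.021] 18.073433790847467 17.5
```

>>> {"op": "carry_out", "data": {"motion": [[1, 0, 0, 0, 0], [1, 0, 0, 0, 0], [1, 0, 0, 0, 0], [1, 0, 0, 0, 0], [1, 0, 0, 0, 0], [1, 0, 0, 0, 0]]}}

```text
time: 18.25
tool_pos: [537.3, 2.8, 14.8]
tcp_rot: [3.139, 0.001, 1.55]
contact_force: [0.5, -0.9, -1.1]
grip_width: 17.6
```

Run:
```python
from h import *
s=cap('side'); save(s,'s14',(205,110,335,230),5)
```

```text
(no output)
```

View pics/s14.png

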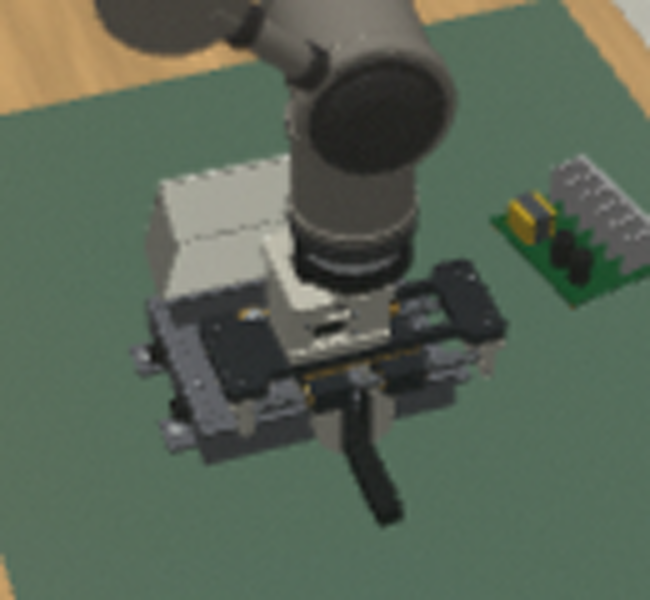

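The cover is swinging open. I'll raise slightly, back away and lay the tool down at about y = -150.

>>> {"op": "carry_out", "data": {"motion": [[1, 0, 0, -12, 0], [1, -40, 0, -12, 0], [1, -90, 0, -12, 0], [1, -130, 0, -5, 0], [1, -153, 0, 10, 0], [1, -153, 0, 24, 0], [1, -153, 0, 29, 0], [1, -153, 0, 30, 0], [1, -153, 0, 30, 0]]}}

```text
time: 19.42
tool_pos: [534.4, -149.5, -14.6]
tcp_rot: [3.139, 0.001, 1.551]
contact_force: [-0.4, -0.0, -0.4]
grip_width: 17.9
```

```bash
python3 tilt.py
python3 - <<'E'
from h import *
s=ld('side'); save(s,'s15',(205,90,335,290),3.5)
E
```

```text
slope deg -0.521862300291624 top z at grip 17.879629822477547 45 tail -233.33257333395682
[ 534.496 -149.663  -14.537] [-0.654 -0.628 -0.267] [-0.026  0.08   0.017] 17.79578435728274 19.475
```

View pics/s15.png

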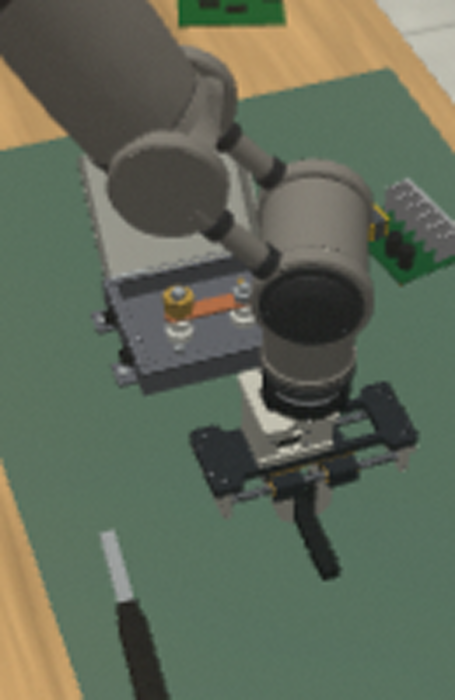

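>>> {"op": "carry_out", "data": {"motion": [[1, 0, 0, 2, 0], [1, 0, 0, 4, 0], [1, 0, 0, 4.5, 0], [1, 0, 0, 4.5, 0], [0.5, 0, 0, 4.5, 0], [0.5, 0, 0, 4.5, 0], [0.5, 0, 0, 4.5, 0], [0.5, 0, 0, 4.5, 0], [0.5, 0, 0, -30, 0], [0.5, 0, 0, -80, 0]]}}

```text
time: 20.72
tool_pos: [533.1, -149.1, 65.1]
tcp_rot: [-3.141, 0.0, 1.551]
contact_force: [0.5, -0.4, -0.1]
grip_width: 45.9
```

Run:
```python
from h import *
s=cap('side'); t=cap('top'); save(s,'s16',(225,130,325,270),5); save(t,'t16',(205,150,345,240),5.5)
o=bot.get_obs();print(o['tool_pos'],o['grip_width'],o['time'],o['joint_positions'])
```

```text
[ 537.423 -150.832   70.553] 45.84458899201077 20.825 [-0.411  0.533  1.622 -0.     0.973 -0.391]
```

View pics/s16.png

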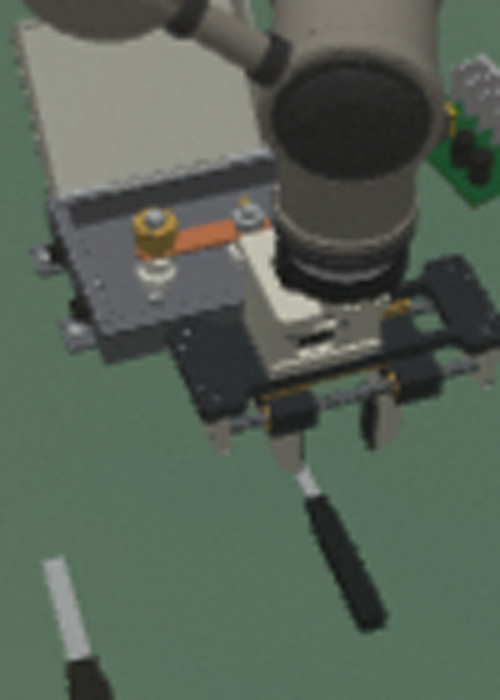

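View pics/t16.png

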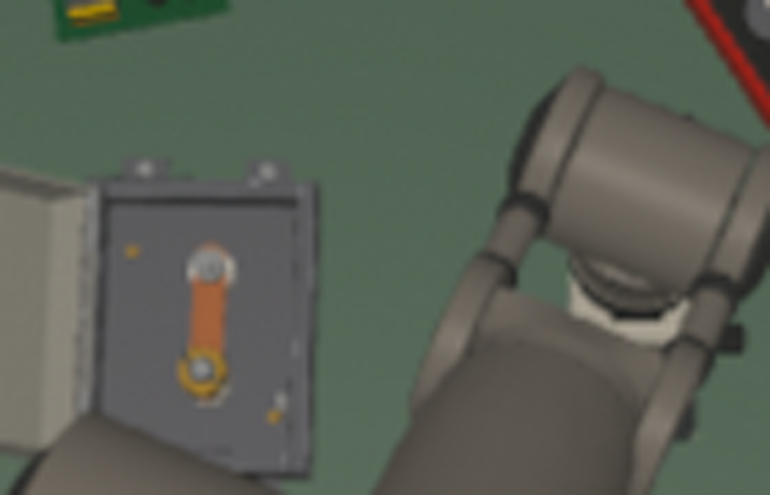

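The tool lies flat on the bench and the cover is fully open. In the top view the nut head is at (203,371). In the side view its head top is at about (156,220).

Run:
```python
from h import *
s=ld('side');t=ld('top'); save(t,'t17',(233,208,253,228),28); save(s,'s17',(245,160,270,195),16)
```

```text
(no output)
```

View pics/t17.png

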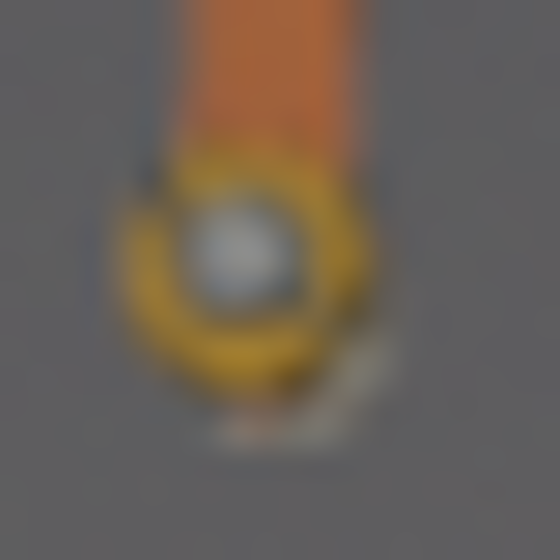

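View pics/s17.png

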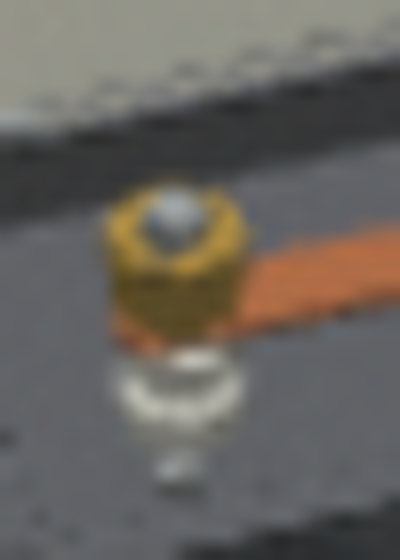

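Run:
```python
from h import *
s=ld('side');t=ld('top')
print('top head',onz(t,244/28+233-.5,262/28+208-.5,63),'stud',onz(t,243/28+233-.5,248/28+208-.5,69))
print('side head',onz(s,176/16+245-.5,232/16+160-.5,63),'stud',onz(s,176/16+245-.5,208/16+160-.5,69))
print(dep(s,256,174),dep(t,242,217))
```

```text
top head [503.773 111.807  63.   ] stud [504.442 111.347  69.   ]
side head [503.348 106.86   63.   ] stud [503.908 107.995  69.   ]
[504.441 104.476  64.753] [503.302 109.135  62.864]
```

Run:
```python
from h import *
go(504,109.5,95,171)
```

```text
move d [259.605 -38.664 -24.447] spin -82.15504830212025 pos [ 537.423 -150.832   70.553] yaw 88.84495169787975 grip 45.84458899201077 q6 -0.39059772043250607 t 20.825 F [0.692 0.154 0.049]
```

>>> {"op": "carry_out", "data": {"motion": [[0.5, 30, -5, -24.5, -10], [0.5, 80, -12, -24.5, -20], [0.5, 130, -20, -24.5, -30], [0.5, 180, -27, -24.5, -40], [0.5, 225, -33, -24.5, -50], [0.5, 250, -37, -24.5, -60], [0.5, 259.6, -38.7, -24.5, -70], [0.5, 259.6, -38.7, -24.5, -80], [0.5, 259.6, -38.7, -24.5, -82], [0.5, 259.6, -38.7, -24.5, -82]]}}

```text
time: 22.08
tool_pos: [503.6, 109.4, 92.9]
tcp_rot: [-3.138, 0.012, 2.979]
contact_force: [-0.1, -0.9, 0.2]
grip_width: 45.6
```

Run:
```python
from h import *
go(504,109.5,70,251.2)
```

```text
move d [-0.431  0.132 22.914] spin -80.51646060962571 pos [503.553 109.439  92.914] yaw 170.68353939037428 grip 45.613575649461964 q6 -1.3344925570678168 t 22.075 F [-0.055 -0.872  0.176]
```

>>> {"op": "carry_out", "data": {"motion": [[0.5, 0, 0, 5, -10], [0.5, 0, 0, 10, -20], [0.5, 0, 0, 20, -30], [0.5, 0, 0, 20, -40], [0.5, 0, 0, 20, -50], [0.5, 0, 0, 20, -60], [0.5, 0, 0, 20, -70], [0.5, 0, 0, 20, -75], [0.5, 0, 0, 20, -75], [0.5, 0, 0, 20, -75]]}}

```text
time: 23.32
tool_pos: [503.8, 109.2, 72.9]
tcp_rot: [-3.129, -0.0, -1.998]
contact_force: [0.3, 0.3, 0.3]
grip_width: 45.7
```

Run:
```python
from h import *
go(504,109.5,21,251.2)
s=cap('side'); save(s,'s18',(225,130,305,210),7)
t=cap('top'); save(t,'t18',(205,150,345,240),5.5)
```

```text
move d [-0.374 -0.053 51.858] spin -5.6945903969363485 pos [503.796 109.182  72.858] yaw -114.49459039693636 grip 45.70051330797768 q6 -2.6405258436412886 t 23.325 F [0.268 0.281 0.296]
```

View pics/s18.png

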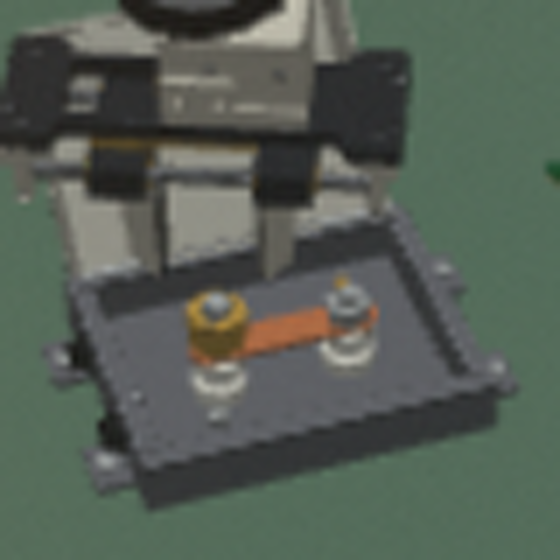

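View pics/t18.png

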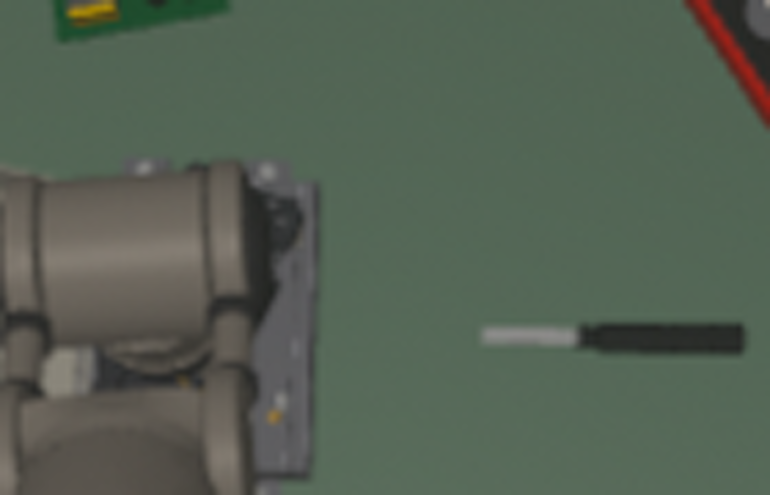

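The fingers at (155,275) and (270,280) are centred over the nut at (217,310), and the tool lies clear on the bench. I'll descend.

>>> {"op": "carry_out", "data": {"motion": [[0.5, 0, 0, 15, 0], [0.5, 0, 0, 30, 0], [0.5, 0, 0, 42, 0], [0.5, 0, 0, 45, 0], [0.5, 0, 0, 45, 0], [0.5, 0, 0, 45, 0]]}}

```text
time: 24.18
tool_pos: [504.7, 109.0, 28.3]
tcp_rot: [-3.128, 0.0, -1.997]
contact_force: [0.3, -0.5, -0.1]
grip_width: 45.7
```

Run:
```python
from h import *
go(504,109.5,22,245.5)
s=cap('side'); save(s,'s19',(235,150,285,200),11)
for v in range(170,186): print(v,['%4.0f,%4.0f,%3.0f'%tuple(dep(s,u,v)) for u in range(246,268,3)])
```

```text
move d [-0.138  0.798  6.254] spin 0.07463798474583427 pos [504.67  109.044  28.254] yaw -114.42536201525415 grip 45.70577269597878 q6 -2.640976475880847 t 24.175 F [ 0.347 -0.484 -0.124]
170 [' 471, 112, 87', ' 487, 129, 69', ' 513, 178, 17', ' 525, 180, 12', ' 535, 176, 12', ' 548, 178,  6', ' 529,  88, 90', ' 537,  80, 95']
171 [' 471, 113, 82', ' 484, 119, 73', ' 513, 181, 10', ' 524, 180,  7', ' 535, 177,  6', ' 547, 176,  3', ' 527,  82, 91', ' 538,  83, 87']
172 [' 470, 109, 82', ' 483, 118, 69', ' 512, 177,  8', ' 504, 115, 65', ' 516, 118, 59', ' 545, 170,  5', ' 528,  87, 82', ' 540,  90, 76']
173 [' 470, 109, 76', ' 482, 115, 67', ' 494, 116, 63', ' 503, 111, 64', ' 514, 111, 60', ' 543, 166,  3', ' 528,  87, 77', ' 542,  96, 65']
174 [' 471, 114, 67', ' 482, 114, 63', ' 492, 110, 64', ' 504, 114, 57', ' 512, 107, 60', ' 542, 161,  3', ' 528,  86, 74', ' 561, 150,  6']
175 [' 471, 116, 61', ' 481, 114, 59', ' 492, 112, 57', ' 500, 104, 62', ' 510, 100, 62', ' 540, 155,  3', ' 527,  84, 71', ' 548, 113, 38']
176 [' 469, 109, 62', ' 481, 111, 57', ' 489, 103, 62', ' 499,  99
[... 643 characters left out ...]
[' 478, 145,  3', ' 488, 140,  4', ' 491, 113, 27', ' 498,  98, 39', ' 510, 102, 31', ' 527, 120,  8', ' 539, 121,  4', ' 549, 116,  6']
182 [' 476, 139,  3', ' 487, 137,  2', ' 497, 132,  3', ' 498, 100, 32', ' 508,  94, 34', ' 526, 115,  9', ' 537, 116,  4', ' 548, 114,  2']
183 [' 475, 135,  2', ' 485, 131,  3', ' 495, 127,  3', ' 498,  99, 28', ' 507,  92, 31', ' 525, 113,  6', ' 534, 105, 10', ' 545, 105,  7']
184 [' 473, 131,  2', ' 483, 127,  2', ' 493, 121,  4', ' 498, 102, 20', ' 508,  96, 23', ' 522, 106,  9', ' 533, 104,  6', ' 544, 101,  6']
185 [' 471, 124,  4', ' 480, 117,  7', ' 491, 116,  5', ' 498, 100, 17', ' 510, 102, 11', ' 523, 108,  1', ' 533, 103,  2', ' 543,  99,  2']
```

View pics/s19.png

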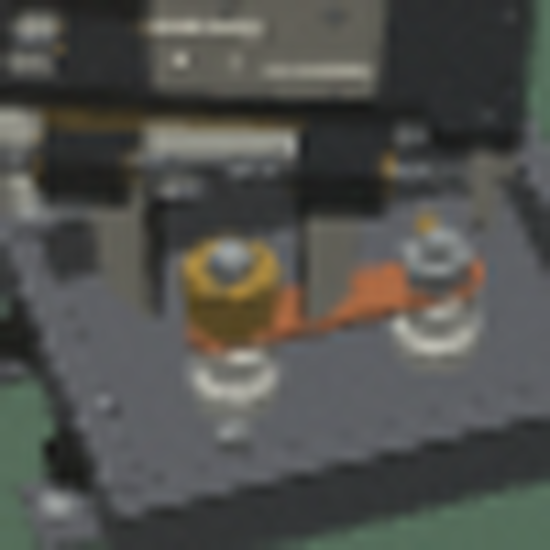

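The finger ends are beside the nut at a real z of about 50, which again gives a 22 mm offset. I'll go down 6.5 mm more and close.

>>> {"op": "carry_out", "data": {"motion": [[0.5, 0, 0, 4, 0], [0.5, 0, 0, 6.5, 0], [0.5, 0, 0, 6.5, 0], [1, 0, 0, 6.5, 0], [1, 0, 0, 6.5, 0], [1, 0, 0, 6.5, 0], [1, 0, 0, 6.5, 0], [1, 0, 0, 6.5, 0]]}}

```text
time: 25.22
tool_pos: [504.5, 109.2, 21.9]
tcp_rot: [-3.128, 0.0, -1.997]
contact_force: [-1.8, 1.3, 2.6]
grip_width: 29.4
```

Run:
```python
from h import *
o=bot.get_obs();print(o['contact_force'],o['moment'],o['tool_pos'],o['grip_width'],o['joint_positions'][5])
```

```text
[-1.818  1.344  2.568] [0.419 0.56  0.031] [504.455 109.169  21.854] 29.406588533462177 -2.6408935592399136
```

The nut is gripped (29.4 mm). I'll turn clockwise, which is positive spin.

>>> {"op": "carry_out", "data": {"motion": [[1, 0, 0, 0, 10], [1, 0, 0, 0.1, 20], [1, 0, 0, 0.1, 30], [1, 0, 0, 0.2, 40], [1, 0, 0, 0.2, 50], [1, 0, 0, 0.3, 60], [1, 0, 0, 0.3, 70], [1, 0, 0, 0.4, 80], [1, 0, 0, 0.5, 90], [1, 0, 0, 0.5, 100]]}}

```text
time: 26.48
tool_pos: [503.9, 110.8, 21.4]
tcp_rot: [3.138, 0.011, 2.535]
contact_force: [-3.4, 10.6, 1.8]
grip_width: 29.0
```

Run:
```python
from h import *
o=bot.get_obs();print(o['contact_force'],o['moment'],o['tool_pos'],o['grip_width'],o['joint_positions'][5],np.degrees(o['tcp_rot'][2]))
s=cap('side'); save(s,'s20',(235,150,285,200),11)
```

```text
[-3.359 10.558  1.775] [1.552 0.601 0.074] [503.862 110.755  21.356] 29.047231138420774 -0.8899128662752764 145.23828683089616
```

View pics/s20.png

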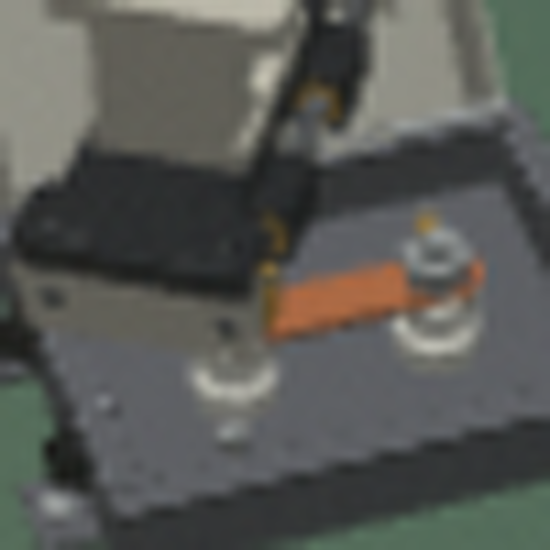

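>>> {"op": "carry_out", "data": {"motion": [[1, 0.3, 0.3, 0, 10], [1, 0.3, 0.3, 0.1, 20], [1, 0.3, 0.3, 0.1, 30], [1, 0.3, 0.3, 0.2, 40], [1, 0.3, 0.3, 0.2, 50], [1, 0.3, 0.3, 0.2, 50]]}}

```text
time: 27.28
tool_pos: [504.8, 111.4, 21.3]
tcp_rot: [3.129, 0.004, 1.657]
contact_force: [1.5, 2.0, 0.2]
grip_width: 29.2
```

Run:
```python
from h import *
o=bot.get_obs();print(o['contact_force'],o['moment'],o['tool_pos'],o['grip_width'],o['joint_positions'][5],np.degrees(o['tcp_rot'][2]))
```

```text
[1.512 1.969 0.163] [ 0.337 -0.22   0.308] [504.789 111.41   21.296] 29.232120723050816 -0.010643771498965305 94.9240747022634
```

>>> {"op": "carry_out", "data": {"motion": [[1, 0, 0, 0, 8], [1, 0, 0, 0, 8]]}}

```text
time: 27.52
tool_pos: [505.0, 111.6, 21.4]
tcp_rot: [3.128, 0.002, 1.522]
contact_force: [0.2, 2.8, 1.6]
grip_width: 29.0
```

Run:
```python
from h import *
for i in range(3):
    o=bot.get_obs();print(o['contact_force'],o['moment'],o['tool_pos'],o['grip_width'],o['joint_positions'][5],np.degrees(o['tcp_rot'][2]),o['tau'][5]);cap('top')
```

```text
[0.19  2.845 1.587] [0.421 0.025 0.361] [505.015 111.63   21.405] 28.979225954346234 0.12461341427343293 87.18302288104863 1.0532602295279503
[0.898 3.557 0.981] [0.445 0.004 0.403] [505.007 111.613  21.391] 28.909073843248663 0.12386834140017429 87.22004869952303 0.5284549668431282
[0.757 4.121 0.193] [ 0.512 -0.009  0.425] [505.006 111.613  21.388] 29.250654906604748 0.12447780831123663 87.18047945925818 0.3730642329901457
```

>>> {"op": "carry_out", "data": {"motion": [[1, 0, 0, 0, 6], [1, 0, 0, 0, 12], [1, 0, 0, 0, 12], [1, 0, 0, 0, 12]]}}

```text
time: 28.18
tool_pos: [505.3, 111.5, 21.5]
tcp_rot: [3.127, -0.001, 1.314]
contact_force: [0.3, 2.4, 3.0]
grip_width: 29.3
```

Run:
```python
from h import *
for i in range(3):
    o=bot.get_obs();print(o['contact_force'],o['moment'],o['tool_pos'],o['grip_width'],o['joint_positions'][5],np.degrees(o['tcp_rot'][2]),o['tau'][5]);cap('top')
```

```text
[0.287 2.381 2.967] [0.229 0.017 0.45 ] [505.284 111.509  21.546] 29.289298630863414 0.3317383606657442 75.30544444936504 0.43548610992729664
[1.042 1.743 2.543] [ 0.231 -0.042  0.408] [505.254 111.503  21.527] 29.054188945053433 0.3322906127282714 75.27379739374663 0.4321589693427086
[1.842 1.361 2.472] [ 0.186 -0.055  0.461] [505.253 111.517  21.542] 29.13719951180256 0.33279430254005754 75.24561736684275 0.4389283340424299
```

The torque is steady at 0.44 N m, against 0.07 N m while turning, so the nut is bottomed and slipping in the fingers. I'll back off a quarter turn.

>>> {"op": "carry_out", "data": {"motion": [[1, 0, 0, 0, -8], [1, 0, 0, 0, -18], [1, 0, 0, -0.1, -28], [1, 0, 0, -0.1, -38], [1, 0, 0, -0.2, -48], [1, 0, 0, -0.2, -58], [1, 0, 0, -0.3, -68], [1, 0, 0, -0.3, -78], [1, 0, 0, -0.4, -88], [1, 0, 0, -0.4, -93]]}}

```text
time: 29.58
tool_pos: [503.8, 110.8, 21.9]
tcp_rot: [-3.14, 0.012, 2.94]
contact_force: [-4.4, -2.5, 4.9]
grip_width: 29.4
```

Run:
```python
from h import *
for i in range(3):
    o=bot.get_obs();print(o['contact_force'],o['moment'],o['tool_pos'],o['grip_width'],o['joint_positions'][5],np.degrees(o['tcp_rot'][2]),o['tau'][5]);cap('side')
s=ld('side');save(s,'s21',(225,110,325,250),5); t=cap('top'); save(t,'t21',None,1.4)
```

```text
[-4.352 -2.48   4.941] [-0.285  0.661 -0.086] [503.843 110.825  21.906] 29.38898547859383 -1.2939864336571547 168.43268682619112 0.4797264374792576
[-4.237 -2.065  6.769] [-0.194  0.624  0.052] [503.847 110.777  21.909] 29.24325768490645 -1.2970509637297507 168.60785982739884 0.09194466518238187
[-3.821 -1.476  5.436] [-0.175  0.637  0.059] [503.862 110.796  21.915] 29.313092245169152 -1.292312402999439 168.3378295681264 -0.6022756733000278
```

View pics/s21.png

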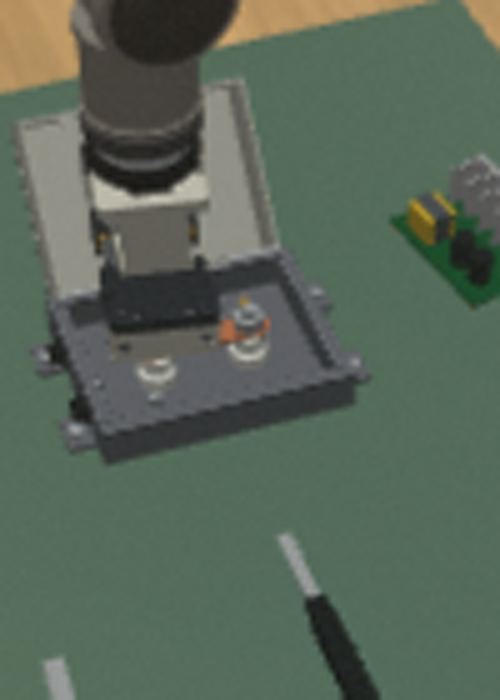

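View pics/t21.png

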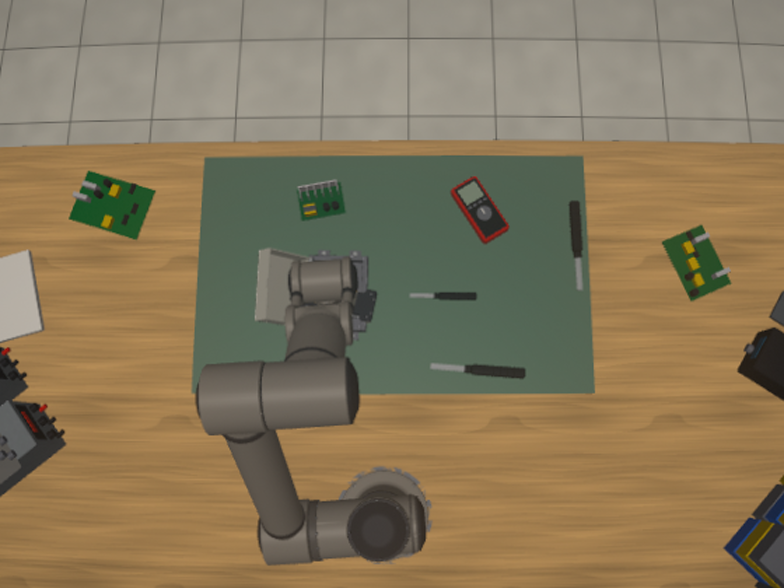

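The nut has been backed off 93 degrees with the fingers holding it. I'll let it settle, then hand in.

>>> {"op": "carry_out", "data": {"motion": [[1, 0, 0, 0, 0], [1, 0, 0, 0, 0], [1, 0, 0, 0, 0], [1, 0, 0, 0, 0]]}}

```text
time: 30.28
tool_pos: [503.8, 110.7, 21.9]
tcp_rot: [-3.14, 0.012, 2.936]
contact_force: [-1.6, -0.5, 3.0]
grip_width: 29.4
```

Run:
```python
from h import *
o=bot.get_obs();print(o['contact_force'],o['moment'],o['tool_pos'],o['grip_width'],np.degrees(o['tcp_rot'][2]),np.abs(o['dq']).max(),o['time'])
print(bot.close_job());
```

```text
[-1.624 -0.493  3.007] [ 0.228  0.173 -0.009] [503.767 110.741  21.948] 29.376461890674186 168.22977666898456 0.0012889389393706881 30.275
the job is handed in; nothing more can be done
None
```

I prised the cover open with the smallest tool, laid the tool flat, screwed the nut down to its stop and backed it off a quarter turn. I handed the job in at 30.3 s with the fingers still holding the nut.

**Last checks:**
- **Cover and tool:** the last pictures show the cover fully open and the tool flat on the bench, clear of the box. The meter and board look unmoved. The reel was not visible in that last view (the arm may have covered it), so I did not check it, but nothing was moved near it.
- **Nut at the stop:** torque rose from about 0.07 N m while turning to a steady 0.44 N m, with the fingers slipping on the nut.
- **Nut at the end:** I then turned it back 93°, and the grip reads 29.4 mm on the 30 mm head. The nut's own angle could not be measured, so its quarter turn is inferred from the wrist turn.

**What failed or disagreed:**
- **Height reading:** the reported fingertip height was about 21 mm lower than the cameras showed, so the first grasp closed above the handle. I corrected for this from then on.
- **First prise:** the tool pitched about 7° in the fingers and the cover stayed shut. I levelled it in the slot, pushed it in deeper, and the second lift opened the cover.
- **Cameras:** the two views differed by about 4–5 mm in y, so I used their average.

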